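# Fetch the copper lug from behind the post cleaner and spray can

## Robot

A 6-joint arm with a two-finger parallel gripper is mounted at the origin on the work surface. World frame = base frame: x ahead of the robot, y to its left, z up, the work surface at z = 0. Lengths are in mm, angles in rad, forces in N, time in s.
With the tool pointing down it reaches from about 400 to 925 mm from the base axis. Payload 12.5 kg.
Tool frame: the origin (TCP) lies at the very end of the fingers, on their centre line; the grasp point (between the pads) lies 19 mm behind it (env.grip_point_offset is the distance from the TCP to the grasp point, in mm); z points along the fingers, y is the direction in which the jaws open and shut (so a half turn about z gives the same grasp; the last joint's range is limited). The gripper opens to 95 mm and grips with 3 to 60 N. Pads are 20 mm wide; open, the fingers measure 119 mm over their backs; the gripper's body (75 mm by 180 mm) begins 59 mm behind the grasp point.
Start: joints at [1.234, 0.491, 1.559, -0, 1.092, -0.106], TCP at [142.954, 608.45, 214.661] pointing down, gripper open.
Joint ranges: [-3.1, 3.1], [-0.84, 2.19], [0.05, 2.79], [-1.13, 4.28], [0.06, 2.93], [-2.69, 2.69]. Speed limits (rad/s): [2.22, 2.22, 2.79, 3.14, 3.14, 3.14].

## Interface

Orientations are given as [roll, pitch, yaw] about the fixed x, y, z axes, in that order (R = Rz(yaw) Ry(pitch) Rx(roll)).
In Python, from cell import env gives the robot as it stands.
- The arm moves only by the tool drive_tool, never from a script. Its argument "commands" is a list of rows, each an object of numbers: "dx", "dy", "dz": the shift along the world's x, y, z in mm; "yaw": the turn about the world's z in degrees. In form: [{"dx": .., "dy": .., "dz": .., "yaw": ..}, ...]. A call has 1 to 5 rows; each row shifts and turns the commanded pose from where the row before left it; what a row does not reach is not made up. A row lasts 1/12 s, in which the tool goes at most 41.7 mm and 7.16 degrees, less where a joint would pass 70% of its speed; a pose out of reach is approached as far as the arm can. A call with a gripper value outside its range is refused whole. "grip" is the opening, from 0 (shut) to 1 (fully open), set as the call begins (left out, the last holds). The fingers move at their own pace and stop on an object; the grip force is fixed at half the most. Time passes only in rows, so rows that do not move let the fingers close. It gives the time, the measured TCP pose, the force and the opening at its end, in the units of the state.
- env.state(): the state, without advancing time (a new reading comes with each control period).
- env.read_camera(name): name is "scene" or "top" or "wrist"; returns the picture (420x560x3 uint8, red, green, blue); there is no depth.
- env.calibration(name): a dict with "intrinsics" (3x3 intrinsics, pixels), "dist_coeffs" ([k1, k2, p1, p2, k3] as OpenCV has them; the pictures are not rectified), "rvec" (rotation vector, rad) and "tvec" (3), from world to camera coordinates, as OpenCV has them. Camera axes: x right, y down, z forward; pixel columns grow to the right and rows downward; lengths in mm; the calibration is good to about 2 mm. A picture is of the moment at which its call begins: read the wrist's pose just before it. calibration takes no time and is no camera call; for the wrist camera it gives the pose at the moment of the call.
- env.job_done(): hands the job in, once; it reports no verdict.
Trained networks look in the newest picture that a camera, given by its name, has taken for a name from the list of things; names that differ only in an ending like _2 or _b are one class to them, and where a whole thing is asked for, a point or a joint stands for the part that bears it (a point fixed in the world has none). Each returns a list of dicts, best first, with "conf" (0 to 1); they miss things now and then, are a little off and sometimes report something else, mostly with a low value. They report only what shows in the picture. A call takes as long as a camera call. They do not tell look-alikes from the thing itself.
- env.trace(query, camera): "pixels" (420x560 bool, what is visible of it) and "pixel" ([column, row] in pixels, amid what is visible of it).
- env.place_of(query, camera): "pixel" ([column, row] in pixels: a listed point, or the origin of a listed thing).
The state is a dict: "t": time; "joints": joint angles; "qvel": joint speeds; "tau": joint torques, N m; "eef_pos": TCP position; "tcp_rot": TCP orientation; "ft_force": force on the tool from outside, world axes, zero at the start; "moment": the same for the moment, N m; "opening": opening from 0.0 (shut) to 1.0 (fully open).
Only numpy, scipy, OpenCV 4.12 (cv2) and the standard library are available. Lean on these libraries where they do the work, as an engineer would, in place of code of your own. Each camera call takes 0.05 s, during which the arm holds its last target.

## Task

The copper battery lug lies in the green tray behind the blue post cleaner and the yellow spray can: first clear both of these, standing upright, onto the black rubber mat, and only then lay the lug flat on the black pad of the terminal spreader, centred and lengthwise on it (either way round). With the lug in place, stand the cleaner and the can back upright in the tray, each in the very spot where it stood at the start. Never tip the cleaner or the can over, and leave the socket wrench, the vent plug strip and the silver lug alone.

Things in the scene. Friction and masses are not known exactly. Their poses are not given: they have to be found in the camera images.
- cleaner: Blue polymer battery post cleaner, loose, standing upright in the tray: a cylinder 50 mm in diameter up to 90 mm, then a 38 mm neck up to its top at 115 mm. About 0.16 kg. Origin at the centre of its underside, z up. Grip across the cylinder at any yaw; with the grasp 65 to 80 mm above its underside and closing along the tray's x, the fingers clear the lug and the can.
- can: Yellow spray can with a black band, loose, upright in the tray beside the cleaner: a cylinder 50 mm in diameter up to 92 mm, then a white cap 36 mm in diameter up to 125 mm. About 0.25 kg. Origin at the centre of its underside, z up. Cleaner and can stand about 60 mm apart (axis to axis) along the tray's y; either may be on either side. Gripped like the cleaner.
- lug: Copper cable lug, loose, 96 mm long, about 0.15 kg, flat in the tray about 6 mm behind the cleaner and can, roughly along the tray's y. Along its own x: a round barrel 24 mm in diameter resting on the floor from -48 to 0 mm, then a flat palm 34 mm wide, 7 mm thick, to +48 mm. Origin at mid-length on the underside, z up. Best gripped across the barrel, 15 mm towards -x from the origin.
- tray: Fixed green sheet-metal tray, 180 mm (its x) by 170 mm (its y), rim 16 mm high and 5 mm thick, floor 5 mm thick (its upper face is 5 mm above the origin). Origin at the centre of the underside. The tray's +x points roughly away from the robot: the lug lies 12 mm towards +x of the centre, the cleaner and can stand 36 mm towards -x of it.
- mat: Fixed black rubber mat, the clearing area, 120 mm (its x) by 180 mm (its y), 4 mm thick, on the bench to one side. Origin at the centre of the underside. Room for the cleaner and can side by side along its y.
- spreader: Fixed cast aluminium terminal spreader, its crank with a red knob, on the bench opposite the mat. Origin directly under the centre of its black pad, at bench level. The pad is flat, 46 mm (spreader's x) by 110 mm (its y), its upper face 30 mm above the origin; the lug goes along the spreader's y. The head, 81 mm high, begins 58 mm towards +x from the pad's centre; the other sides are open.
- wrench: Bystander: steel socket wrench, 210 mm long, 32 mm high, lying on the bench between robot and tray, along its own x. Origin near mid-length on the underside. Leave it alone.
- plug_strip: Bystander: black plastic strip of three vent plugs, 120 mm long, 24 mm wide, 43 mm high, on the bench beyond the tray. Origin at the centre of the underside. Leave it alone.
- tinned_lug: Bystander: silver (tinned) lug of the same shape and size as the copper one, on the bench beyond the tray. Origin at mid-length on the underside. Not the one wanted; leave it alone.
Things that resemble listed ones, but are neither listed nor needed, are in the scene too. What is shaped like the lug but red or turquoise is not meant.

How it is judged:
By the outcome, as a careful person would: the job done as asked, in the order asked, and still so for the second after the job is handed in, with the robot touching nothing.
It also fails if it takes over 131 s, if anything falls off the work surface, if the arm or the gripper's body presses on something with over 40 N, if the wrist force passes 120 N, or if a joint passes its speed limit or range.

## Working session

There is one attempt and no reset: what is moved stays moved. The work goes in short steps, Python scripts to look and compute and a tool call to move; the robot and the scene stay as the last step left them, time stands still between calls to the robot, and variables do not carry over. Pictures are saved under pics/ and viewed, and the job is handed in when it is done.

Besides the shell and the picture viewer there is one more tool, called after "Request:" by a JSON object that holds its "name" and its "arguments", one argument or row to a line. drive_tool: Moves the arm, as the interface text tells. Its arguments: {"type":"object","properties":{"commands":{"type":"array"},"grip":{"type":"number"}},"required":["commands"]}

```bash
ls; mkdir -p pics; cat > h.py <<'E'
import numpy as np, cv2
from cell import env
def save(img,n): cv2.imwrite('pics/'+n,cv2.cvtColor(img,cv2.COLOR_RGB2BGR))
def proj(cal,P):
    return cv2.projectPoints(np.float64(P).reshape(-1,1,3),np.float64(cal['rvec']),np.float64(cal['tvec']),np.float64(cal['intrinsics']),np.float64(cal['dist_coeffs']))[0].reshape(-1,2)
def unproj(cal,px,z):
    K=np.float64(cal['intrinsics']);d=np.float64(cal['dist_coeffs'])
    p=cv2.undistortPoints(np.float64(px).reshape(-1,1,2),K,d).reshape(-1,2)
    R=cv2.Rodrigues(np.float64(cal['rvec']))[0];t=np.float64(cal['tvec']).reshape(3)
    C=-R.T@t; D=np.c_[p,np.ones(len(p))]@R
    return C+D*((z-C[2])/D[:,2])[:,None]
E
python3 - <<'E'
from h import *
s=env.state();print(s['t'],s['eef_pos'],s['tcp_rot'],s['opening'],s['ft_force'])
for c in ['scene','top','wrist']:
    im=env.read_camera(c);save(im,c+'0.png')
    cal=env.calibration(c);print(c,cal['intrinsics'],np.round(-cv2.Rodrigues(np.float64(cal['rvec']))[0].T@np.float64(cal['tvec']).reshape(3)))
    if c=='wrist':continue
    for q in ['cleaner','can','lug','tray','mat','spreader','wrench','plug_strip','tinned_lug']:
        r=env.place_of(q,c); print(c,q,[(np.round(a['pixel']).tolist(),round(a['conf'],2),np.round(unproj(cal,a['pixel'],0)[0,:2]).tolist()) for a in r[:3]])
E
```

```text
pics
0.0 [142.88069862 608.19010382 214.05604172] [-3.14048624e+00 -9.73690349e-05  2.91077565e+00] 1.0050293495306224 [ 0.44889832 -0.05686962 -1.09359821]
scene [[525.75221344   0.         279.92786871]
 [  0.         525.75221344 215.36726467]
 [  0.           0.           1.        ]] [ 884. -409.  931.]
scene cleaner [([259.0, 210.0], 0.9, [510.0, 24.0]), ([199.0, 187.0], 0.26, [372.0, -9.0])]
scene can []
scene lug [([359.0, 269.0], 0.69, [748.0, 35.0]), ([271.0, 232.0], 0.65, [562.0, -2.0]), ([245.0, 339.0], 0.63, [658.0, -206.0])]
scene tray [([263.0, 232.0], 0.67, [550.0, -13.0])]
scene mat [([141.0, 327.0], 0.58, [493.0, -303.0])]
scene spreader [([322.0, 122.0], 0.66, [479.0, 299.0])]
scene wrench [([198.0, 186.0], 0.64, [369.0, -7.0])]
scene plug_strip [([311.0, 359.0], 0.79, [775.0, -165.0]), ([272.0, 228.0], 0.75, [558.0, 6.0]), ([406.0, 225.0], 0.18, [771.0, 178.0])]
scene tinned_lug [([404.0, 223.0], 0.94, [766.0, 177.0])]
top [[465.49099903   0.         278.70532456]
 [  0.         465.49099903 211.85834932]
 [  0.           0.           1.        ]] [ 489.    4. 1194.]
top cleaner []
top can [([291.0, 239.0], 0.64, [504.0, -33.0])]
top lug [([263.0, 151.0], 0.95, [733.0, 37.0]), ([356.0, 179.0], 0.7, [658.0, -204.0]), ([278.0, 217.0], 0.58, [560.0, -1.0])]
top tray [([279.0, 220.0], 0.77, [553.0, -3.0]), ([284.0, 287.0], 0.43, [382.0, -15.0])]
top mat [([399.0, 243.0], 0.85, [490.0, -309.0])]
top spreader [([157.0, 251.0], 0.83, [478.0, 310.0]), ([213.0, 139.0], 0.21, [766.0, 167.0])]
top wrench [([285.0, 288.0], 0.68, [381.0, -15.0])]
top plug_strip [([340.0, 135.0], 0.83, [773.0, -163.0])]
top tinned_lug [([214.0, 140.0], 0.67, [764.0, 164.0]), ([159.0, 251.0], 0.31, [478.0, 304.0]), ([398.0, 243.0], 0.24, [491.0, -306.0])]
wrist [[305.45812254   0.         284.12675739]
 [  0.         305.45812254 209.29001062]
 [  0.           0.           1.        ]] [ 66. 627. 384.]
```

View pics/top0.png

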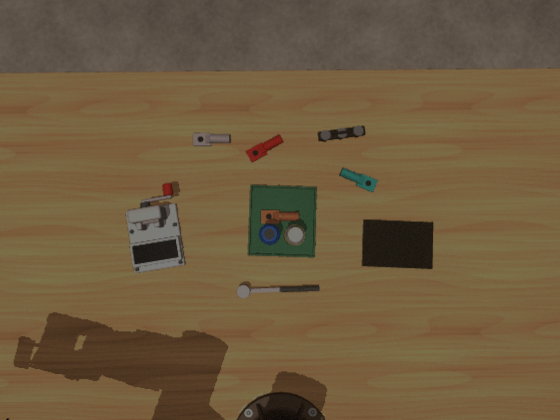

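View pics/scene0.png

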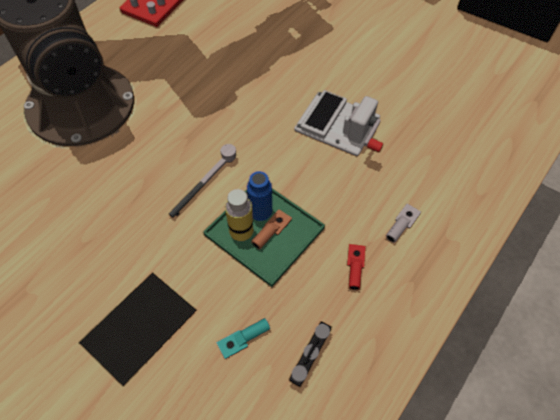

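View pics/wrist0.png

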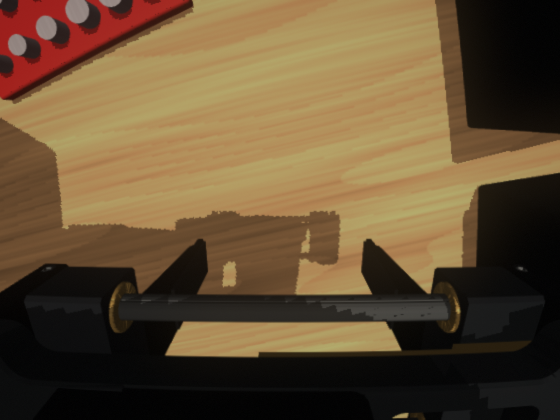

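```bash
python3 - <<'E'
from h import *
T=env.read_camera('top');
save(cv2.resize(T[170:280,120:440],None,fx=2.5,fy=2.5,interpolation=cv2.INTER_CUBIC),'tz.png')
out={}
for c in ['top','scene']:
    im=T if c=='top' else env.read_camera('scene'); out[c]=im
    for q in ['cleaner','can','lug','tray','mat','spreader','wrench']:
        r=env.trace(q,c)
        for i,a in enumerate(r[:3]):
            m=a['pixels'];print(c,q,i,round(a['conf'],2),np.round(a['pixel']),m.sum());out[f'{c}_{q}_{i}']=m
np.savez('m0.npz',**out)
cal=env.calibration('top')
import colorsys
h=cv2.cvtColor(T,cv2.COLOR_RGB2HSV)
g=((h[...,0]>50)&(h[...,0]<85)&(h[...,1]>90)).astype(np.uint8)
g[:, :235]=0;g[:,330:]=0
ys,xs=np.nonzero(g);P=unproj(cal,np.c_[xs,ys],16)[:,:2]
print('tray',cv2.minAreaRect(P.astype(np.float32)),len(P))
for nm,(x0,x1,y0,y1),z in [('mat',(350,445,210,280),4),('pad',(125,188,230,272),30)]:
    d=(T.max(2)<45).astype(np.uint8);k=np.zeros_like(d);k[y0:y1,x0:x1]=d[y0:y1,x0:x1]
    n,l,st,_=cv2.connectedComponentsWithStats(k);b=1+np.argmax(st[1:,4]);ys,xs=np.nonzero(l==b)
    P=unproj(cal,np.c_[xs,ys],z)[:,:2];print(nm,cv2.minAreaRect(P.astype(np.float32)),P.mean(0),len(P))
E
```

```text
top cleaner 0 0.89 [270. 234.] 319
top can 0 0.83 [292. 237.] 303
top lug 0 0.9 [260. 148.] 440
top lug 1 0.78 [360. 178.] 463
top lug 2 0.67 [278. 216.] 392
top tray 0 0.96 [282. 208.] 3373
top tray 1 0.45 [340. 130.] 467
top mat 0 0.82 [400. 241.] 3384
top spreader 0 0.6 [157. 235.] 3598
top wrench 0 0.61 [276. 287.] 481
scene can 0 0.84 [239. 215.] 1173
scene lug 0 0.84 [356. 266.] 707
scene lug 1 0.76 [273. 228.] 679
scene lug 2 0.67 [240. 339.] 867
scene tray 0 0.82 [272. 242.] 4476
scene spreader 0 0.97 [337. 125.] 3707
scene wrench 0 0.77 [208. 174.] 659
tray ((550.7718505859375, -11.221565246582031), (164.30734252929688, 175.0322723388672), 87.63140106201172) 661
mat ((489.61181640625, -304.1578063964844), (177.13894653320312, 116.59846496582031), 86.76695251464844) [ 489.49910196 -304.15013802] 3166
pad ((476.7633056640625, 307.5009460449219), (42.97793197631836, 107.6421127319336), 8.8706636428833) [476.72867582 307.42789437] 754
```

View pics/tz.png

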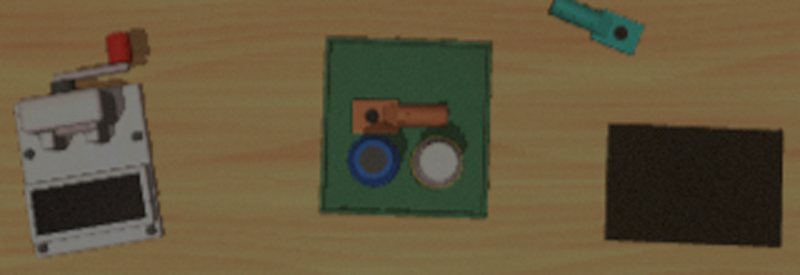

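```bash
cat > fit.py <<'E'
from h import *
from scipy.optimize import minimize
a=np.linspace(0,2*np.pi,40)
def circ(x,y,z,r): return np.c_[x+r*np.cos(a),y+r*np.sin(a),np.full(40,z)]
S=8
def fillhulls(cal,parts,shape=(420,560)):
    m=np.zeros(shape,np.uint8)
    big=np.zeros((shape[0]*S,shape[1]*S),np.uint8)
    for p in parts:
        q=proj(cal,p); h=cv2.convexHull(np.float32((q+.5)*S)).astype(np.int32)
        cv2.fillConvexPoly(big,h,1)
    return big
def cyl(x,y,z0,kind):
    s,t,r=(90,115,19) if kind=='cleaner' else (92,125,18)
    return [np.r_[circ(x,y,z0,25),circ(x,y,z0+s,25)],np.r_[circ(x,y,z0+s,r),circ(x,y,z0+t,r)]]
def lugparts(x,y,z0,yaw):
    c,s=np.cos(yaw),np.sin(yaw);R=np.array([[c,-s,0],[s,c,0],[0,0,1]]);o=np.array([x,y,z0])
    b=np.array([[X,12*np.cos(t),12+12*np.sin(t)] for X in(-48,0) for t in a])
    return b@R.T+o,o,R
def iou(cal,parts,mask,roi):
    y0,y1,x0,x1=roi
    b=fillhulls(cal,parts)
    f=cv2.resize(b.astype(np.float32),(560,420),interpolation=cv2.INTER_AREA)[y0:y1,x0:x1]
    m=mask[y0:y1,x0:x1].astype(np.float32)
    return np.minimum(f,m).sum()/np.maximum(f,m).sum()
def fitcyl(cal,mask,kind,x0,z0):
    ys,xs=np.nonzero(mask);roi=(max(ys.min()-15,0),ys.max()+15,max(xs.min()-15,0),xs.max()+15)
    f=lambda p:-iou(cal,cyl(p[0],p[1],z0,kind),mask,roi)
    r=minimize(f,x0,method='Nelder-Mead',options=dict(initial_simplex=np.array(x0)+np.array([[0,0],[6,0],[0,6]]),xatol=.1,fatol=1e-4))
    return r.x,-r.fun
E
python3 - <<'E'
from fit import *
d=np.load('m0.npz')
for c in ['top','scene']:
    cal=env.calibration(c);im=d[c]
    h=cv2.cvtColor(im,cv2.COLOR_RGB2HSV)
    R=(slice(215,260),slice(250,320)) if c=='top' else (slice(165,250),slice(220,280))
    blue=np.zeros((420,560),np.uint8)
    bl=((h[...,0]>98)&(h[...,0]<130)&(h[...,1]>90)).astype(np.uint8); blue[R]=bl[R]
    n,l,st,_=cv2.connectedComponentsWithStats(blue);blue=(l==1+np.argmax(st[1:,4])).astype(np.uint8)
    blue=cv2.morphologyEx(np.pad(blue,20),cv2.MORPH_CLOSE,np.ones((9,9)))[20:-20,20:-20]
    print(c,'cleaner colour',blue.sum(),fitcyl(cal,blue,'cleaner',[515,27],5))
    for q in ['cleaner','can']:
        k=f'{c}_{q}_0'
        if k in d.files: print(c,q,fitcyl(cal,d[k],q,[515,27 if q=='cleaner' else -33],5))
    v=im.copy();
    for nm,(x,y) in dict(cleaner=(515,27),can=(515,-33)).items():pass
    np.save(f'blue_{c}.npy',blue)
im=d['scene'];save(cv2.resize(im[160:290,200:330],None,fx=4.5,fy=4.5,interpolation=cv2.INTER_CUBIC),'sz.png')
im=d['top'];save(cv2.resize(im[175:265,240:330],None,fx=6.5,fy=6.5,interpolation=cv2.INTER_CUBIC),'tz2.png')
E
```

```text
top cleaner colour 342 (array([515.68005371,  21.8737793 ]), np.float64(0.9456039667129517))
top cleaner (array([517.17579365,  22.8513279 ]), np.float64(0.8872478604316711))
top can (array([512.57763624, -38.40905213]), np.float64(0.8276215195655823))
scene cleaner colour 960 (array([515.35906982,  21.98007202]), np.float64(0.8494165539741516))
scene can (array([513.2189416 , -39.91513699]), np.float64(0.9571358561515808))
```

View pics/sz.png

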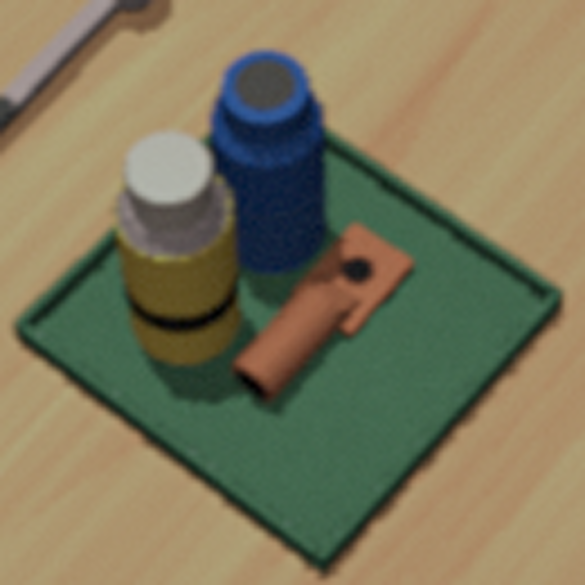

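View pics/tz2.png

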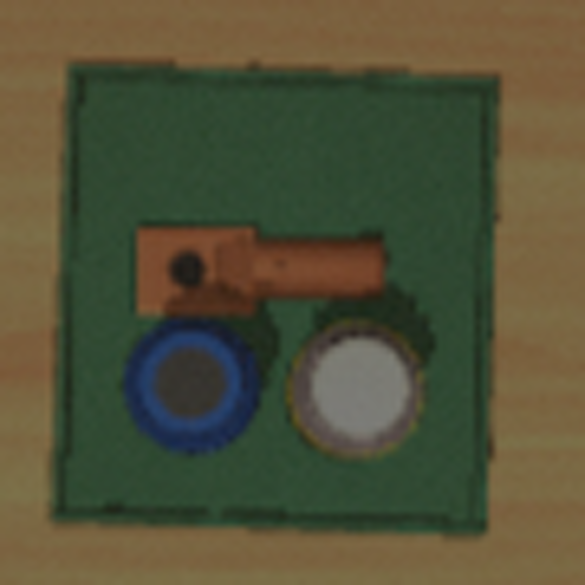

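Request:
{"name": "drive_tool", "arguments": {
  "commands": [
    {"dx": 18.5,"dy": -32.4,"dz": 3,"yaw": -4},
    {"dx": 18.5,"dy": -32.4,"dz": 3,"yaw": -4},
    {"dx": 18.5,"dy": -32.4,"dz": 3,"yaw": -4},
    {"dx": 18.5,"dy": -32.4,"dz": 3,"yaw": -4},
    {"dx": 18.5,"dy": -32.4,"dz": 3,"yaw": -4}
  ],
  "grip": 1
}}

```text
t: 2.27
eef_pos: [235.9, 444.9, 229.8]
tcp_rot: [3.141, 0.0, 2.559]
ft_force: [0.8, 0.3, 0.2]
opening: 1.0
```

Request:
{"name": "drive_tool", "arguments": {
  "commands": [
    {"dx": 18.5,"dy": -32.4,"dz": 3,"yaw": -4},
    {"dx": 18.5,"dy": -32.4,"dz": 3,"yaw": -4},
    {"dx": 18.5,"dy": -32.4,"dz": 3,"yaw": -4},
    {"dx": 18.5,"dy": -32.4,"dz": 3,"yaw": -4},
    {"dx": 18.5,"dy": -32.4,"dz": 3,"yaw": -4}
  ]
}}

```text
t: 2.68
eef_pos: [328.4, 282.8, 245.0]
tcp_rot: [3.141, 0.0, 2.21]
ft_force: [1.3, 0.0, -0.6]
opening: 1.0
```

Request:
{"name": "drive_tool", "arguments": {
  "commands": [
    {"dx": 18.5,"dy": -32.4,"dz": 3,"yaw": -4},
    {"dx": 18.5,"dy": -32.4,"dz": 3,"yaw": -4},
    {"dx": 18.5,"dy": -32.4,"dz": 3,"yaw": -4},
    {"dx": 18.5,"dy": -32.4,"dz": 3,"yaw": -4},
    {"dx": 18.5,"dy": -32.4,"dz": 3,"yaw": -4}
  ]
}}

```text
t: 3.1
eef_pos: [421.0, 120.6, 260.1]
tcp_rot: [3.141, 0.0, 1.86]
ft_force: [0.7, 0.4, -0.1]
opening: 0.999
```

Request:
{"name": "drive_tool", "arguments": {
  "commands": [
    {"dx": 18.5,"dy": -32.4,"dz": 3,"yaw": -4},
    {"dx": 18.5,"dy": -32.4,"dz": 3,"yaw": -4},
    {"dx": 18.5,"dy": -32.4,"dz": 3,"yaw": -4},
    {"dx": 18.5,"dy": -32.4,"dz": 3,"yaw": -3.2},
    {"dx": 0,"dy": 0,"dz": 0}
  ]
}}

```text
invalid input
```

Request:
{"name": "drive_tool", "arguments": {
  "commands": [
    {"dx": 18.5,"dy": -32.4,"dz": 3,"yaw": -4},
    {"dx": 18.5,"dy": -32.4,"dz": 3,"yaw": -4},
    {"dx": 18.5,"dy": -32.4,"dz": 3,"yaw": -4},
    {"dx": 18.5,"dy": -32.4,"dz": 3,"yaw": -4},
    {"dx": 18.3,"dy": -30,"dz": 3,"yaw": -3.2}
  ]
}}

```text
t: 3.52
eef_pos: [513.4, -39.2, 275.0]
tcp_rot: [3.141, 0.0, 1.524]
ft_force: [0.6, 1.3, 0.4]
opening: 1.0
```

```bash
python3 - <<'E'
from fit import *
cal=env.calibration('wrist');s=env.state();print(s['eef_pos'],s['tcp_rot'],s['t'])
im=env.read_camera('wrist');save(im,'w1.png')
d=np.load('m0.npz')
for q in ['cleaner','can']:
    for a in env.trace(q,'wrist')[:2]:
        print(q,a['conf'],a['pixel'],a['pixels'].sum(),fitcyl(cal,a['pixels'],q,[515,22 if q=='cleaner' else -39],5))
v=im.copy()
for kind,x,y in [('cleaner',515.5,22),('can',513.2,-39)]:
    for p in cyl(x,y,5,kind):
        for r in (p[:40],p[40:]): cv2.polylines(v,[np.round(proj(cal,r)).astype(np.int32)],True,(255,0,255),1)
save(v,'w1o.png')
E
```

```text
[513.37015711 -39.24340211 274.97823059] [3.14107177e+00 7.06294601e-05 1.52427542e+00] 3.5167
cleaner 0.85 [286.1, 134.3] 1518 (array([517.91641624,  22.38778959]), np.float64(0.9464447498321533))
can 0.89 [285.3, 186.4] 1727 (array([515.77297553, -36.83870204]), np.float64(0.9643450975418091))
can 0.22 [274.3, 330.9] 2951 (array([515., -39.]), np.float64(0.0))
```

View pics/w1o.png

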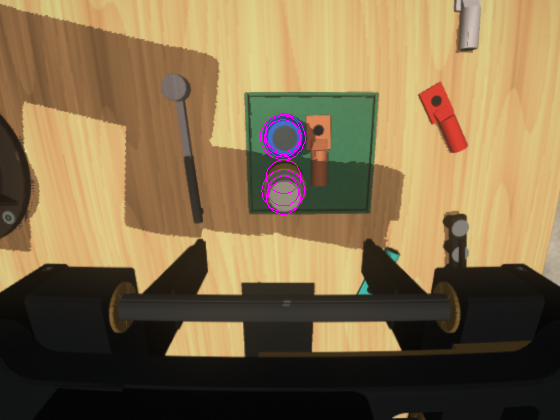

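```bash
python3 - <<'E'
from fit import *
cal=env.calibration('wrist');s=env.state();p=np.array(s['eef_pos']);psi=s['tcp_rot'][2]
y=np.array([np.sin(psi),-np.cos(psi),0])
for off in (0,8,19):
  for e in (-47.5,47.5,59.5,-59.5): print(off,e,proj(cal,p+[0,0,off]+e*y)[0])
im=cv2.imread('pics/w1.png')
cv2.imwrite('pics/f1.png',cv2.convertScaleAbs(cv2.resize(im[220:370,180:400],None,fx=3.5,fy=3.5),alpha=2,beta=20))
E
```

```text
0 -47.5 [204.33071109 256.60961952]
0 47.5 [360.18719539 256.58424692]
0 59.5 [379.66360411 256.47110651]
0 -59.5 [184.8867142  256.50279831]
8 -47.5 [200.94362018 262.48639817]
8 47.5 [363.41463179 262.46425749]
8 59.5 [383.69790011 262.32683622]
8 -59.5 [180.6968939  262.35447543]
19 -47.5 [195.7990968  271.42373713]
19 47.5 [368.31745076 271.40766685]
19 59.5 [389.82132166 271.22763472]
19 -59.5 [174.33871377 271.24766562]
```

View pics/f1.png

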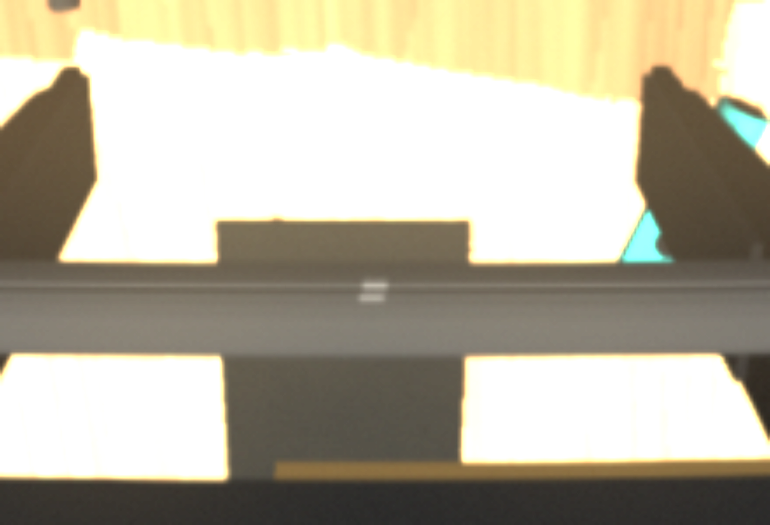

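Request:
{"name": "drive_tool", "arguments": {
  "commands": [
    {"dx": 0.8,"dy": 1,"dz": -40,"yaw": 0},
    {"dx": 0,"dy": 0,"dz": -40,"yaw": 0},
    {"dx": 0,"dy": 0,"dz": -40,"yaw": 0},
    {"dx": 0,"dy": 0,"dz": -40,"yaw": 0},
    {"dx": 0,"dy": 0,"dz": -20,"yaw": 0}
  ]
}}

```text
t: 4.08
eef_pos: [511.3, -34.8, 91.2]
tcp_rot: [-3.137, -0.001, 1.53]
ft_force: [-0.1, 0.5, -0.4]
opening: 0.998
```

Request:
{"name": "drive_tool", "arguments": {
  "commands": [
    {"dx": 0,"dy": 0,"dz": -20,"yaw": 0},
    {"dx": 0,"dy": 0,"dz": -14,"yaw": 0},
    {"dx": 0,"dy": 0,"dz": 0,"yaw": 0}
  ]
}}

```text
t: 4.33
eef_pos: [511.9, -35.0, 58.5]
tcp_rot: [-3.137, -0.001, 1.53]
ft_force: [-0.9, 0.2, -0.8]
opening: 1.002
```

```bash
python3 - <<'E'
from fit import *
print(env.state()['eef_pos'],env.state()['ft_force'])
save(env.read_camera('wrist'),'w2.png')
im=env.read_camera('scene');save(cv2.resize(im[100:290,160:360],None,fx=3,fy=3),'s2.png')
E
```

```text
[511.94697674 -34.9962128   58.46334923] [-0.94801311  0.2260025  -0.82967508]
```

View pics/w2.png

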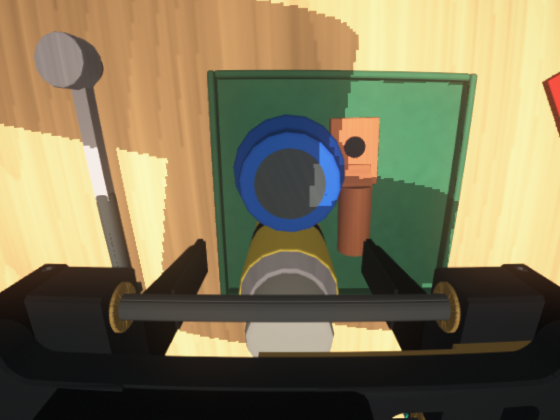

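View pics/s2.png

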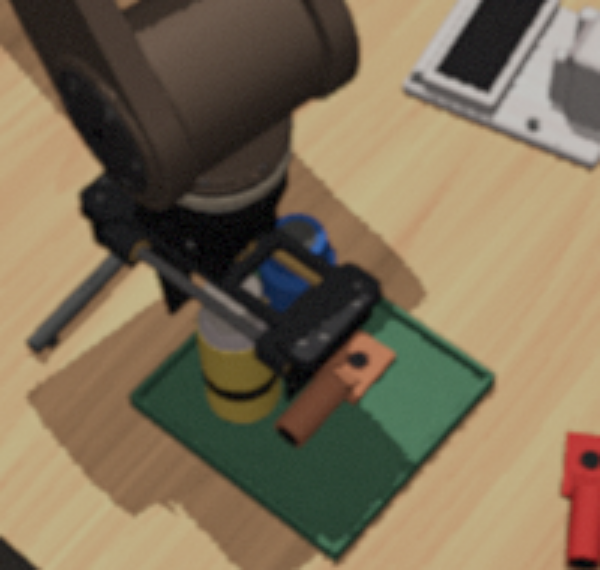

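Request:
{"name": "drive_tool", "arguments": {
  "commands": [
    {"dx": 2.3,"dy": -3.2,"dz": 2.5,"yaw": 0},
    {"dx": 0,"dy": 0,"dz": 0,"yaw": 0},
    {"dx": 0,"dy": 0,"dz": 0,"yaw": 0}
  ]
}}

```text
t: 4.68
eef_pos: [516.5, -39.5, 64.4]
tcp_rot: [3.139, 0.0, 1.529]
ft_force: [0.0, -0.0, 0.3]
opening: 1.0
```

Request:
{"name": "drive_tool", "arguments": {
  "commands": [
    {"dx": 0,"dy": 0,"dz": 0,"yaw": 0},
    {"dx": 0,"dy": 0,"dz": 0,"yaw": 0},
    {"dx": 0,"dy": 0,"dz": 0,"yaw": 0}
  ]
}}

```text
t: 4.93
eef_pos: [515.9, -39.4, 63.4]
tcp_rot: [3.141, 0.0, 1.528]
ft_force: [-0.3, -0.9, 0.1]
opening: 1.0
```

```bash
python3 - <<'E'
from fit import *
s=env.state();print(s['eef_pos'],s['tcp_rot'],s['qvel'],s['joints'])
E
```

```text
[515.89744173 -39.37304842  63.40682368] [3.14110266e+00 7.67999466e-05 1.52844652e+00] [-0.00015216  0.00460539 -0.00205273 -0.00022619 -0.00166111  0.00077956] [-2.03888537e-01  5.56124231e-01  1.96671749e+00  5.19020419e-06
  6.18254973e-01 -1.61542978e-01]
```

Request:
{"name": "drive_tool", "arguments": {
  "commands": [
    {"dx": -1.7,"dy": 1.2,"dz": -2.4,"yaw": 0},
    {"dx": 0,"dy": 0,"dz": 0,"yaw": 0},
    {"dx": 0,"dy": 0,"dz": 0,"yaw": 0},
    {"dx": 0,"dy": 0,"dz": 0,"yaw": 0},
    {"dx": 0,"dy": 0,"dz": 0,"yaw": 0}
  ]
}}

```text
t: 5.35
eef_pos: [514.2, -38.1, 60.7]
tcp_rot: [-3.142, -0.0, 1.528]
ft_force: [0.5, 0.6, -0.3]
opening: 0.999
```

```bash
python3 - <<'E'
from fit import *
s=env.state();print(s['eef_pos'],s['tcp_rot'],s['qvel'])
im=env.read_camera('wrist');save(cv2.resize(im[210:420,140:420],None,fx=2.8,fy=2.8),'w3.png')
E
```

```text
[514.15874083 -38.14346023  60.70747923] [-3.14159154e+00 -1.09675617e-05  1.52848028e+00] [ 0.00108299 -0.00028868 -0.00028061  0.00023306  0.00047478  0.00152778]
```

View pics/w3.png

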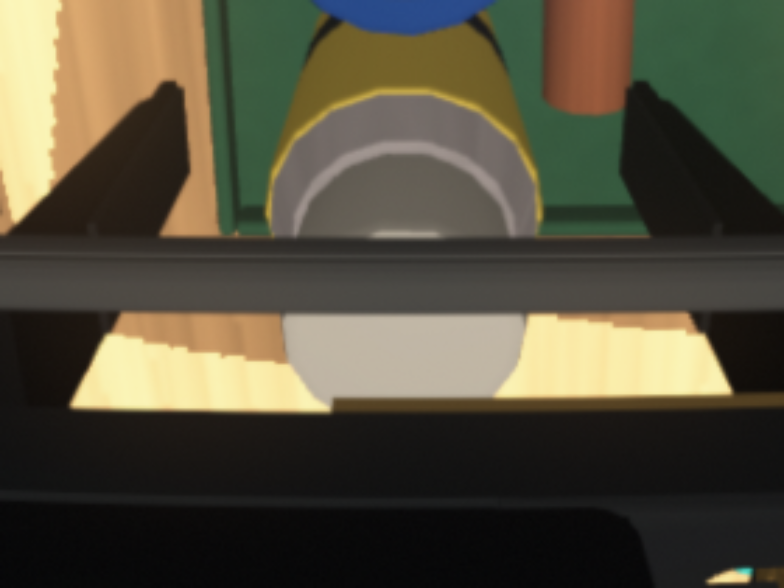

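Request:
{"name": "drive_tool", "arguments": {
  "commands": [
    {"dx": 0,"dy": 0,"dz": 0,"yaw": 0},
    {"dx": 0,"dy": 0,"dz": 0,"yaw": 0},
    {"dx": 0,"dy": 0,"dz": 0,"yaw": 0},
    {"dx": 0,"dy": 0,"dz": 0,"yaw": 0},
    {"dx": 0,"dy": 0,"dz": 0,"yaw": 0}
  ],
  "grip": 0
}}

```text
t: 5.82
eef_pos: [514.1, -38.2, 60.8]
tcp_rot: [3.142, 0.0, 1.528]
ft_force: [0.3, 0.3, -0.6]
opening: 0.703
```

Request:
{"name": "drive_tool", "arguments": {
  "commands": [
    {"dx": 0,"dy": 0,"dz": 0,"yaw": 0},
    {"dx": 0,"dy": 0,"dz": 0,"yaw": 0},
    {"dx": 0,"dy": 0,"dz": 0,"yaw": 0},
    {"dx": 0,"dy": 0,"dz": 0,"yaw": 0}
  ]
}}

```text
t: 6.15
eef_pos: [514.1, -38.1, 60.8]
tcp_rot: [3.142, 0.0, 1.529]
ft_force: [-0.2, 0.1, 0.3]
opening: 0.523
```

Request:
{"name": "drive_tool", "arguments": {
  "commands": [
    {"dx": 0,"dy": 0,"dz": 0,"yaw": 0},
    {"dx": 0,"dy": 0,"dz": 5,"yaw": 0},
    {"dx": 0,"dy": 0,"dz": 15,"yaw": 0},
    {"dx": 0,"dy": 0,"dz": 25,"yaw": 0},
    {"dx": 0,"dy": 0,"dz": 15,"yaw": 0}
  ]
}}

```text
t: 6.57
eef_pos: [514.3, -38.2, 122.5]
tcp_rot: [3.141, 0.0, 1.528]
ft_force: [0.9, 0.1, -2.4]
opening: 0.521
```

Request:
{"name": "drive_tool", "arguments": {
  "commands": [
    {"dx": -2,"dy": -15,"dz": 0,"yaw": 0},
    {"dx": -2,"dy": -25,"dz": 0,"yaw": 0},
    {"dx": -2,"dy": -25,"dz": 0,"yaw": 0},
    {"dx": -2,"dy": -25,"dz": 0,"yaw": 0},
    {"dx": -2,"dy": -25,"dz": 0,"yaw": 0}
  ]
}}

```text
t: 6.98
eef_pos: [503.9, -154.2, 121.1]
tcp_rot: [3.142, 0.0, 1.529]
ft_force: [0.4, -0.2, -0.8]
opening: 0.521
```

Request:
{"name": "drive_tool", "arguments": {
  "commands": [
    {"dx": -2,"dy": -25,"dz": 0,"yaw": 0},
    {"dx": -2,"dy": -25,"dz": 0,"yaw": 0},
    {"dx": -2,"dy": -25,"dz": 0,"yaw": 0},
    {"dx": -2,"dy": -25,"dz": 0,"yaw": 0},
    {"dx": -2,"dy": -25,"dz": 0,"yaw": 0}
  ]
}}

```text
t: 7.4
eef_pos: [493.8, -279.3, 121.0]
tcp_rot: [-3.142, -0.0, 1.528]
ft_force: [0.5, 0.8, -1.4]
opening: 0.522
```

Request:
{"name": "drive_tool", "arguments": {
  "commands": [
    {"dx": -2,"dy": -25,"dz": 0,"yaw": 0},
    {"dx": -2,"dy": -25,"dz": 0,"yaw": 0},
    {"dx": -2,"dy": -15,"dz": 0,"yaw": 0},
    {"dx": 0,"dy": -6,"dz": 0,"yaw": 0},
    {"dx": 0,"dy": 0,"dz": 0,"yaw": 0}
  ]
}}

```text
t: 7.82
eef_pos: [487.9, -349.8, 120.6]
tcp_rot: [-3.141, -0.0, 1.527]
ft_force: [-0.5, 0.5, -2.0]
opening: 0.526
```

Request:
{"name": "drive_tool", "arguments": {
  "commands": [
    {"dx": 0,"dy": 0,"dz": 0,"yaw": 0},
    {"dx": 0,"dy": 0,"dz": 0,"yaw": 0},
    {"dx": 0,"dy": 0,"dz": 0,"yaw": 0},
    {"dx": 0,"dy": 0,"dz": 0,"yaw": 0}
  ]
}}

```text
t: 8.15
eef_pos: [488.4, -348.3, 120.9]
tcp_rot: [3.142, -0.0, 1.53]
ft_force: [-0.1, -0.5, -2.5]
opening: 0.523
```

Request:
{"name": "drive_tool", "arguments": {
  "commands": [
    {"dx": 0,"dy": 0,"dz": -15,"yaw": 0},
    {"dx": 0,"dy": 0,"dz": -20,"yaw": 0},
    {"dx": 0,"dy": 0,"dz": -15,"yaw": 0},
    {"dx": 0,"dy": 0,"dz": -7,"yaw": 0},
    {"dx": 0,"dy": 0,"dz": 0,"yaw": 0}
  ]
}}

```text
t: 8.57
eef_pos: [487.8, -348.4, 62.4]
tcp_rot: [-3.14, -0.002, 1.529]
ft_force: [0.3, 0.4, -0.4]
opening: 0.522
```

Request:
{"name": "drive_tool", "arguments": {
  "commands": [
    {"dx": 0,"dy": 0,"dz": -1.5,"yaw": 0},
    {"dx": 0,"dy": 0,"dz": -1.5,"yaw": 0},
    {"dx": 0,"dy": 0,"dz": 0,"yaw": 0},
    {"dx": 0,"dy": 0,"dz": 0,"yaw": 0}
  ]
}}

```text
t: 8.9
eef_pos: [488.4, -349.3, 61.4]
tcp_rot: [3.141, 0.001, 1.529]
ft_force: [-0.3, -0.8, -1.7]
opening: 0.521
```

Request:
{"name": "drive_tool", "arguments": {
  "commands": [
    {"dx": 0,"dy": 0,"dz": -0.7,"yaw": 0},
    {"dx": 0,"dy": 0,"dz": 0,"yaw": 0},
    {"dx": 0,"dy": 0,"dz": 0,"yaw": 0},
    {"dx": 0,"dy": 0,"dz": 0,"yaw": 0}
  ]
}}

```text
t: 9.23
eef_pos: [488.2, -349.2, 60.1]
tcp_rot: [3.141, 0.0, 1.528]
ft_force: [0.5, -0.3, -1.4]
opening: 0.523
```

Request:
{"name": "drive_tool", "arguments": {
  "commands": [
    {"dx": 0,"dy": 0,"dz": -0.5,"yaw": 0},
    {"dx": 0,"dy": 0,"dz": 0,"yaw": 0},
    {"dx": 0,"dy": 0,"dz": 0,"yaw": 0}
  ]
}}

```text
t: 9.48
eef_pos: [488.2, -349.2, 59.8]
tcp_rot: [3.141, 0.0, 1.529]
ft_force: [-0.8, -0.4, 1.7]
opening: 0.525
```

Request:
{"name": "drive_tool", "arguments": {
  "commands": [
    {"dx": 0,"dy": 0,"dz": 0,"yaw": 0},
    {"dx": 0,"dy": 0,"dz": 0,"yaw": 0},
    {"dx": 0,"dy": 0,"dz": 0,"yaw": 0}
  ]
}}

```text
t: 9.73
eef_pos: [488.2, -349.2, 59.8]
tcp_rot: [3.141, 0.0, 1.529]
ft_force: [-0.8, 0.2, 3.7]
opening: 0.521
```

Request:
{"name": "drive_tool", "arguments": {
  "commands": [
    {"dx": 0,"dy": 0,"dz": 0,"yaw": 0},
    {"dx": 0,"dy": 0,"dz": 0,"yaw": 0},
    {"dx": 0,"dy": 0,"dz": 0,"yaw": 0},
    {"dx": 0,"dy": 0,"dz": 0,"yaw": 0},
    {"dx": 0,"dy": 0,"dz": 0,"yaw": 0}
  ],
  "grip": 1
}}

```text
t: 10.15
eef_pos: [488.2, -349.1, 59.5]
tcp_rot: [3.142, -0.0, 1.529]
ft_force: [0.3, 0.4, -0.0]
opening: 0.812
```

Request:
{"name": "drive_tool", "arguments": {
  "commands": [
    {"dx": 0,"dy": 0,"dz": 0,"yaw": 0},
    {"dx": 0,"dy": 0,"dz": 0,"yaw": 0},
    {"dx": 0,"dy": 0,"dz": 20,"yaw": 0},
    {"dx": 0,"dy": 0,"dz": 35,"yaw": 0},
    {"dx": 0,"dy": 0,"dz": 35,"yaw": 0}
  ]
}}

```text
t: 10.57
eef_pos: [487.7, -348.7, 149.8]
tcp_rot: [-3.14, -0.002, 1.528]
ft_force: [1.0, -0.2, 1.0]
opening: 0.998
```

Request:
{"name": "drive_tool", "arguments": {
  "commands": [
    {"dx": 2,"dy": 30,"dz": 30,"yaw": 0},
    {"dx": 3,"dy": 36,"dz": 10,"yaw": 0},
    {"dx": 3,"dy": 36,"dz": 0,"yaw": 0},
    {"dx": 3,"dy": 36,"dz": 0,"yaw": 0},
    {"dx": 3,"dy": 36,"dz": 0,"yaw": 0}
  ]
}}

```text
t: 10.98
eef_pos: [501.9, -174.2, 189.4]
tcp_rot: [3.141, 0.0, 1.528]
ft_force: [-0.3, 0.0, 0.3]
opening: 0.998
```

Request:
{"name": "drive_tool", "arguments": {
  "commands": [
    {"dx": 3,"dy": 36,"dz": 0,"yaw": 0},
    {"dx": 3,"dy": 36,"dz": 0,"yaw": 0},
    {"dx": 3,"dy": 36,"dz": 0,"yaw": 0},
    {"dx": 3,"dy": 36,"dz": 0,"yaw": 0},
    {"dx": 1.8,"dy": 36,"dz": 0,"yaw": 0}
  ]
}}

```text
t: 11.4
eef_pos: [515.9, 6.0, 189.2]
tcp_rot: [3.141, 0.0, 1.528]
ft_force: [0.5, 0.1, 0.2]
opening: 1.001
```

Request:
{"name": "drive_tool", "arguments": {
  "commands": [
    {"dx": 0,"dy": 17.2,"dz": 0,"yaw": 0},
    {"dx": 0,"dy": 0,"dz": -35,"yaw": 0},
    {"dx": 0,"dy": 0,"dz": -15,"yaw": 0},
    {"dx": 0,"dy": 0,"dz": 0,"yaw": 0},
    {"dx": 0,"dy": 0,"dz": 0,"yaw": 0}
  ]
}}

```text
t: 11.82
eef_pos: [515.8, 21.5, 138.9]
tcp_rot: [-3.14, -0.0, 1.529]
ft_force: [-0.0, 0.5, -0.1]
opening: 1.005
```

Request:
{"name": "drive_tool", "arguments": {
  "commands": [
    {"dx": 0,"dy": 0,"dz": 0,"yaw": 0},
    {"dx": 0,"dy": 0,"dz": 0,"yaw": 0},
    {"dx": 0,"dy": 0,"dz": 0,"yaw": 0},
    {"dx": 0,"dy": 0,"dz": 0,"yaw": 0}
  ]
}}

```text
t: 12.15
eef_pos: [516.2, 21.3, 139.7]
tcp_rot: [3.14, 0.0, 1.528]
ft_force: [-0.1, 0.3, -0.2]
opening: 1.005
```

```bash
python3 - <<'E'
from fit import *
cal=env.calibration('wrist');s=env.state();print(s['eef_pos'],s['tcp_rot'],s['t'])
im=env.read_camera('wrist');save(im,'w4.png')
for a in env.trace('cleaner','wrist')[:1]:
    print(a['conf'],a['pixel'],a['pixels'].sum(),fitcyl(cal,a['pixels'],'cleaner',[515,22],5))
im=env.read_camera('scene');save(im,'s4.png')
E
```

```text
[516.20564788  21.26110501 139.7422849 ] [3.14018477e+00 5.39919119e-05 1.52812314e+00] 12.15
0.71 [285.7, 223.0] 4545 (array([518.08694865,  23.18760572]), np.float64(0.9588580131530762))
```

View pics/w4.png

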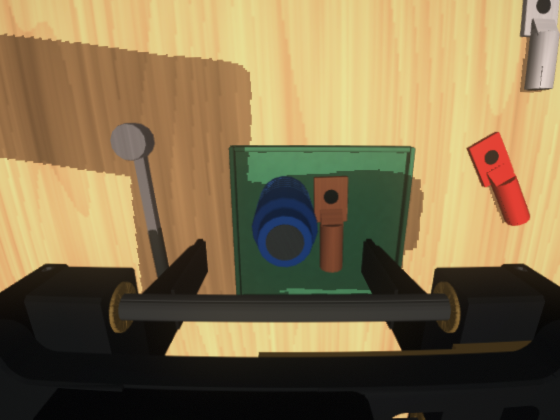

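View pics/s4.png

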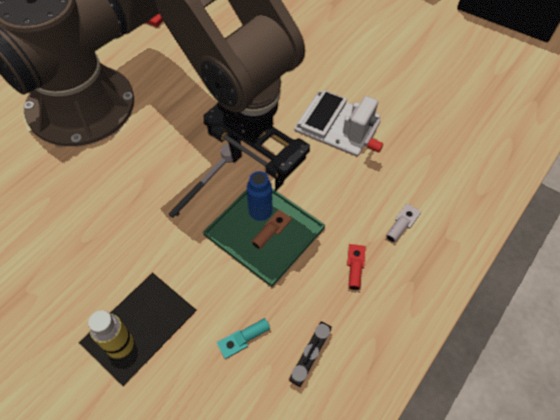

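Request:
{"name": "drive_tool", "arguments": {
  "commands": [
    {"dx": 0.2,"dy": 0.7,"dz": -20,"yaw": 0},
    {"dx": 0,"dy": 0,"dz": -30,"yaw": 0},
    {"dx": 0,"dy": 0,"dz": -20,"yaw": 0},
    {"dx": 0,"dy": 0,"dz": -8.7,"yaw": 0},
    {"dx": 0,"dy": 0,"dz": 0,"yaw": 0}
  ]
}}

```text
t: 12.72
eef_pos: [515.4, 22.2, 58.8]
tcp_rot: [-3.139, -0.0, 1.528]
ft_force: [0.3, -0.7, -0.2]
opening: 1.002
```

Request:
{"name": "drive_tool", "arguments": {
  "commands": [
    {"dx": 0,"dy": 0,"dz": 0,"yaw": 0},
    {"dx": 0,"dy": 0,"dz": 0,"yaw": 0},
    {"dx": 0,"dy": 0,"dz": 0,"yaw": 0},
    {"dx": 0,"dy": 0,"dz": 0,"yaw": 0},
    {"dx": 0,"dy": 0,"dz": 0,"yaw": 0}
  ]
}}

```text
t: 13.13
eef_pos: [516.4, 22.2, 61.0]
tcp_rot: [3.14, 0.0, 1.529]
ft_force: [-0.3, 0.7, -0.2]
opening: 0.998
```

```bash
python3 - <<'E'
from fit import *
s=env.state();print(s['eef_pos'],s['tcp_rot'],s['qvel'])
im=env.read_camera('wrist');save(cv2.resize(im[210:420,140:420],None,fx=2.8,fy=2.8),'w5.png')
E
```

```text
[516.40137131  22.17774971  61.01239522] [3.14022391e+00 6.63317682e-05 1.52854838e+00] [-0.00015427  0.00660723  0.00188506 -0.00091421 -0.00223474 -0.00073622]
```

View pics/w5.png

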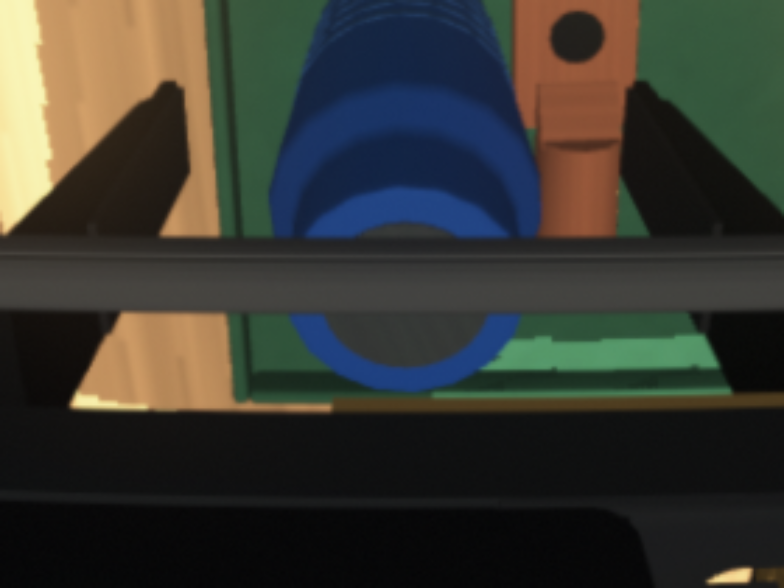

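Request:
{"name": "drive_tool", "arguments": {
  "commands": [
    {"dx": 0,"dy": 0,"dz": 0,"yaw": 0},
    {"dx": 0,"dy": 0,"dz": 0,"yaw": 0},
    {"dx": 0,"dy": 0,"dz": 0,"yaw": 0},
    {"dx": 0,"dy": 0,"dz": 0,"yaw": 0},
    {"dx": 0,"dy": 0,"dz": 0,"yaw": 0}
  ],
  "grip": 0
}}

```text
t: 13.6
eef_pos: [516.1, 22.2, 60.3]
tcp_rot: [3.142, 0.0, 1.528]
ft_force: [-0.0, -0.1, -0.0]
opening: 0.71
```

Request:
{"name": "drive_tool", "arguments": {
  "commands": [
    {"dx": 0,"dy": 0,"dz": 0,"yaw": 0},
    {"dx": 0,"dy": 0,"dz": 0,"yaw": 0},
    {"dx": 0,"dy": 0,"dz": 0,"yaw": 0},
    {"dx": 0,"dy": 0,"dz": 0,"yaw": 0},
    {"dx": 0,"dy": 0,"dz": 0,"yaw": 0}
  ]
}}

```text
t: 14.02
eef_pos: [516.1, 22.2, 60.2]
tcp_rot: [3.142, 0.0, 1.529]
ft_force: [-0.8, -0.4, -0.3]
opening: 0.52
```

Request:
{"name": "drive_tool", "arguments": {
  "commands": [
    {"dx": 0,"dy": 0,"dz": 5,"yaw": 0},
    {"dx": 0,"dy": 0,"dz": 15,"yaw": 0},
    {"dx": 0,"dy": 0,"dz": 25,"yaw": 0},
    {"dx": 0,"dy": 0,"dz": 15,"yaw": 0}
  ]
}}

```text
t: 14.35
eef_pos: [516.2, 22.2, 122.0]
tcp_rot: [3.141, 0.0, 1.529]
ft_force: [0.4, -0.5, -1.3]
opening: 0.522
```

Request:
{"name": "drive_tool", "arguments": {
  "commands": [
    {"dx": -2,"dy": -15,"dz": 0,"yaw": 0},
    {"dx": -2,"dy": -25,"dz": 0,"yaw": 0},
    {"dx": -2,"dy": -25,"dz": 0,"yaw": 0},
    {"dx": -2,"dy": -25,"dz": 0,"yaw": 0},
    {"dx": -2,"dy": -25,"dz": 0,"yaw": 0}
  ]
}}

```text
t: 14.77
eef_pos: [505.7, -93.8, 120.6]
tcp_rot: [-3.142, -0.0, 1.529]
ft_force: [0.7, 0.9, -1.4]
opening: 0.523
```

Request:
{"name": "drive_tool", "arguments": {
  "commands": [
    {"dx": -2,"dy": -25,"dz": 0,"yaw": 0},
    {"dx": -2,"dy": -25,"dz": 0,"yaw": 0},
    {"dx": -2,"dy": -25,"dz": 0,"yaw": 0},
    {"dx": -2,"dy": -25,"dz": 0,"yaw": 0},
    {"dx": -2,"dy": -25,"dz": 0,"yaw": 0}
  ]
}}

```text
t: 15.18
eef_pos: [495.7, -219.0, 120.5]
tcp_rot: [-3.141, -0.0, 1.528]
ft_force: [1.6, -0.4, -1.6]
opening: 0.527
```

Request:
{"name": "drive_tool", "arguments": {
  "commands": [
    {"dx": -2,"dy": -22,"dz": 0,"yaw": 0},
    {"dx": -2,"dy": -15,"dz": 0,"yaw": 0},
    {"dx": 0,"dy": -7,"dz": 0,"yaw": 0},
    {"dx": 0,"dy": 0,"dz": 0,"yaw": 0},
    {"dx": 0,"dy": 0,"dz": 0,"yaw": 0}
  ]
}}

```text
t: 15.6
eef_pos: [492.0, -261.2, 120.2]
tcp_rot: [-3.141, -0.0, 1.528]
ft_force: [0.9, -0.8, -1.7]
opening: 0.521
```

Request:
{"name": "drive_tool", "arguments": {
  "commands": [
    {"dx": 0,"dy": 0,"dz": -15,"yaw": 0},
    {"dx": 0,"dy": 0,"dz": -20,"yaw": 0},
    {"dx": 0,"dy": 0,"dz": -15,"yaw": 0},
    {"dx": 0,"dy": 0,"dz": -7,"yaw": 0},
    {"dx": 0,"dy": 0,"dz": -1,"yaw": 0}
  ]
}}

```text
t: 16.02
eef_pos: [491.8, -260.4, 61.2]
tcp_rot: [-3.14, -0.001, 1.53]
ft_force: [0.4, 0.3, -1.9]
opening: 0.52
```

Request:
{"name": "drive_tool", "arguments": {
  "commands": [
    {"dx": 0,"dy": 0,"dz": 0,"yaw": 0},
    {"dx": 0,"dy": 0,"dz": 0,"yaw": 0},
    {"dx": 0,"dy": 0,"dz": 0,"yaw": 0},
    {"dx": 0,"dy": 0,"dz": 0,"yaw": 0},
    {"dx": 0,"dy": 0,"dz": 0,"yaw": 0}
  ]
}}

```text
t: 16.43
eef_pos: [492.3, -261.9, 62.8]
tcp_rot: [3.141, 0.0, 1.529]
ft_force: [-1.0, -0.1, -2.1]
opening: 0.521
```

Request:
{"name": "drive_tool", "arguments": {
  "commands": [
    {"dx": 0,"dy": 0,"dz": -1.2,"yaw": 0},
    {"dx": 0,"dy": 0,"dz": -1.2,"yaw": 0},
    {"dx": 0,"dy": 0,"dz": 0,"yaw": 0},
    {"dx": 0,"dy": 0,"dz": 0,"yaw": 0},
    {"dx": 0,"dy": 0,"dz": 0,"yaw": 0}
  ]
}}

```text
t: 16.85
eef_pos: [492.1, -261.8, 59.8]
tcp_rot: [-3.142, -0.0, 1.528]
ft_force: [-0.1, -0.7, -1.2]
opening: 0.524
```

Request:
{"name": "drive_tool", "arguments": {
  "commands": [
    {"dx": 0,"dy": 0,"dz": -0.7,"yaw": 0},
    {"dx": 0,"dy": 0,"dz": 0,"yaw": 0},
    {"dx": 0,"dy": 0,"dz": 0,"yaw": 0},
    {"dx": 0,"dy": 0,"dz": 0,"yaw": 0},
    {"dx": 0,"dy": 0,"dz": 0,"yaw": 0}
  ]
}}

```text
t: 17.27
eef_pos: [492.2, -261.9, 59.3]
tcp_rot: [3.141, 0.0, 1.529]
ft_force: [1.4, 0.4, -0.8]
opening: 0.522
```

Request:
{"name": "drive_tool", "arguments": {
  "commands": [
    {"dx": 0,"dy": 0,"dz": -0.4,"yaw": 0},
    {"dx": 0,"dy": 0,"dz": 0,"yaw": 0},
    {"dx": 0,"dy": 0,"dz": 0,"yaw": 0},
    {"dx": 0,"dy": 0,"dz": 0,"yaw": 0}
  ]
}}

```text
t: 17.6
eef_pos: [492.2, -261.9, 59.2]
tcp_rot: [3.141, 0.0, 1.529]
ft_force: [0.3, 0.1, 6.2]
opening: 0.523
```

Request:
{"name": "drive_tool", "arguments": {
  "commands": [
    {"dx": 0,"dy": 0,"dz": 0,"yaw": 0},
    {"dx": 0,"dy": 0,"dz": 0,"yaw": 0},
    {"dx": 0,"dy": 0,"dz": 0,"yaw": 0},
    {"dx": 0,"dy": 0,"dz": 0,"yaw": 0},
    {"dx": 0,"dy": 0,"dz": 0,"yaw": 0}
  ],
  "grip": 1
}}

```text
t: 18.02
eef_pos: [492.1, -261.8, 58.7]
tcp_rot: [-3.142, -0.0, 1.529]
ft_force: [0.1, 0.1, -0.4]
opening: 0.819
```

Request:
{"name": "drive_tool", "arguments": {
  "commands": [
    {"dx": 0,"dy": 0,"dz": 0,"yaw": 0},
    {"dx": 0,"dy": 0,"dz": 0,"yaw": 0},
    {"dx": 0,"dy": 0,"dz": 20,"yaw": 0},
    {"dx": 0,"dy": 0,"dz": 35,"yaw": 0},
    {"dx": 0,"dy": 0,"dz": 25,"yaw": 0}
  ]
}}

```text
t: 18.43
eef_pos: [492.2, -261.8, 140.3]
tcp_rot: [-3.142, -0.0, 1.529]
ft_force: [0.1, 0.4, 0.3]
opening: 1.0
```

Request:
{"name": "drive_tool", "arguments": {
  "commands": [
    {"dx": 14,"dy": 35,"dz": 0,"yaw": 0},
    {"dx": 14,"dy": 35,"dz": 0,"yaw": 0},
    {"dx": 14,"dy": 35,"dz": 0,"yaw": 0},
    {"dx": 14,"dy": 35,"dz": 0,"yaw": 0},
    {"dx": 14,"dy": 35,"dz": 0,"yaw": 0}
  ]
}}

```text
t: 18.85
eef_pos: [562.5, -85.2, 138.9]
tcp_rot: [3.141, 0.0, 1.528]
ft_force: [0.3, 0.6, -0.2]
opening: 1.0
```

Request:
{"name": "drive_tool", "arguments": {
  "commands": [
    {"dx": 0,"dy": 20,"dz": -15,"yaw": 0},
    {"dx": 0,"dy": 7,"dz": -15,"yaw": 0},
    {"dx": 0,"dy": 0,"dz": 0,"yaw": 0},
    {"dx": 0,"dy": 0,"dz": 0,"yaw": 0},
    {"dx": 0,"dy": 0,"dz": 0,"yaw": 0}
  ]
}}

```text
t: 19.27
eef_pos: [562.4, -60.6, 109.4]
tcp_rot: [3.141, 0.0, 1.528]
ft_force: [-0.3, -0.2, 0.7]
opening: 0.996
```

Request:
{"name": "drive_tool", "arguments": {
  "commands": [
    {"dx": 0,"dy": 0,"dz": 0,"yaw": 0},
    {"dx": 0,"dy": 0,"dz": 0,"yaw": 0},
    {"dx": 0,"dy": 0,"dz": 0,"yaw": 0}
  ]
}}

```text
t: 19.52
eef_pos: [562.3, -60.6, 109.4]
tcp_rot: [3.141, 0.0, 1.527]
ft_force: [0.6, -0.2, -0.4]
opening: 0.994
```

```bash
python3 - <<'E'
from fit import *
cal=env.calibration('wrist');s=env.state();print(s['eef_pos'],s['tcp_rot'],s['t'])
im=env.read_camera('wrist');save(im,'w6.png')
r=env.trace('lug','wrist');np.save('lugm.npy',r[0]['pixels']);print([(a['conf'],a['pixel'],a['pixels'].sum()) for a in r])
im=env.read_camera('scene');save(im,'s6.png');np.save('s6.npy',im)
im=env.read_camera('top');save(im,'t6.png');np.save('t6.npy',im)
E
```

```text
[562.25440429 -60.56137293 109.35126616] [3.14064261e+00 1.82100842e-04 1.52743316e+00] 19.5167
[(0.93, [283.1, 137.0], np.int64(3860)), (0.81, [483.8, 90.0], np.int64(4480)), (0.75, [375.1, 336.5], np.int64(846))]
```

View pics/w6.png

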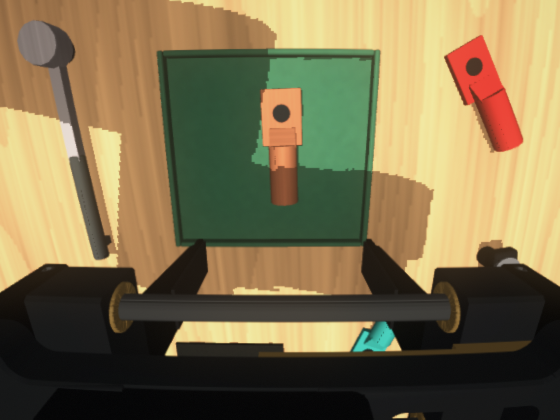

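View pics/s6.png

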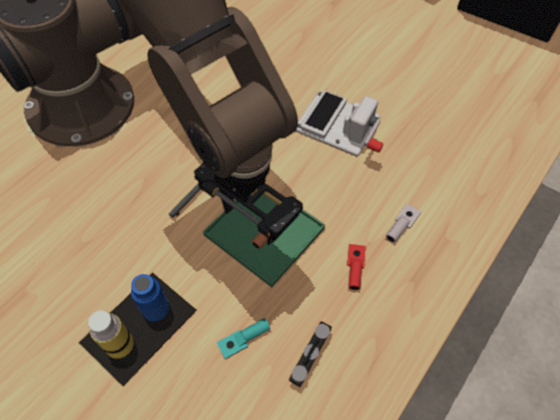

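```bash
cat >> fit.py <<'E'
def lug(x,y,z0,yaw,pz=0):
    c,s=np.cos(yaw),np.sin(yaw);R=np.array([[c,-s,0],[s,c,0],[0,0,1]]);o=np.array([x,y,z0])
    b=np.array([[X,12*np.cos(t),12+12*np.sin(t)] for X in(-48,0) for t in a])
    p=np.array([[X,Y,Z] for X in(0,48) for Y in(-17,17) for Z in (pz,pz+7)])
    return [b@R.T+o,p@R.T+o]
def fitlug(cal,mask,x0,z0,pz=0):
    ys,xs=np.nonzero(mask);roi=(max(ys.min()-15,0),ys.max()+15,max(xs.min()-15,0),xs.max()+15)
    f=lambda p:-iou(cal,lug(p[0],p[1],z0,p[2]/30,pz),mask,roi)
    x0=np.array([x0[0],x0[1],x0[2]*30])
    r=minimize(f,x0,method='Nelder-Mead',options=dict(initial_simplex=x0+np.array([[0,0,0],[6,0,0],[0,6,0],[0,0,3]]),xatol=.1,fatol=1e-4))
    return r.x/np.array([1,1,30]),-r.fun
E
python3 - <<'E'
from fit import *
d=np.load('m0.npz')
cal=env.calibration('wrist');m=np.load('lugm.npy')
for pz in (0,8): print('wrist',pz,fitlug(cal,m,[563,-9,1.53],5,pz))
print('scene',fitlug(env.calibration('scene'),d['scene_lug_1'],[563,-9,1.53],5))
print('top',fitlug(env.calibration('top'),d['top_lug_2'],[563,-9,1.53],5))
x,_=fitlug(cal,m,[563,-9,1.53],5,0)
im=cv2.imread('pics/w6.png')
for p in lug(x[0],x[1],5,x[2]): cv2.polylines(im,[cv2.convexHull(np.float32(proj(cal,p))).astype(np.int32)],True,(255,0,255),1)
cv2.imwrite('pics/w6o.png',cv2.resize(im[70:240,200:380],None,fx=4,fy=4)[:600])
E
```

```text
wrist 0 (array([564.2497724 ,  -2.50439505,   1.56981409]), np.float64(0.9477594494819641))
wrist 8 (array([564.40326927,  -3.08378288,   1.56402943]), np.float64(0.9218662977218628))
scene (array([560.69469777,  -4.9774637 ,   1.56560903]), np.float64(0.9288806915283203))
top (array([564.24273136,  -3.6529037 ,   1.58084761]), np.float64(0.8820826411247253))
```

View pics/w6o.png

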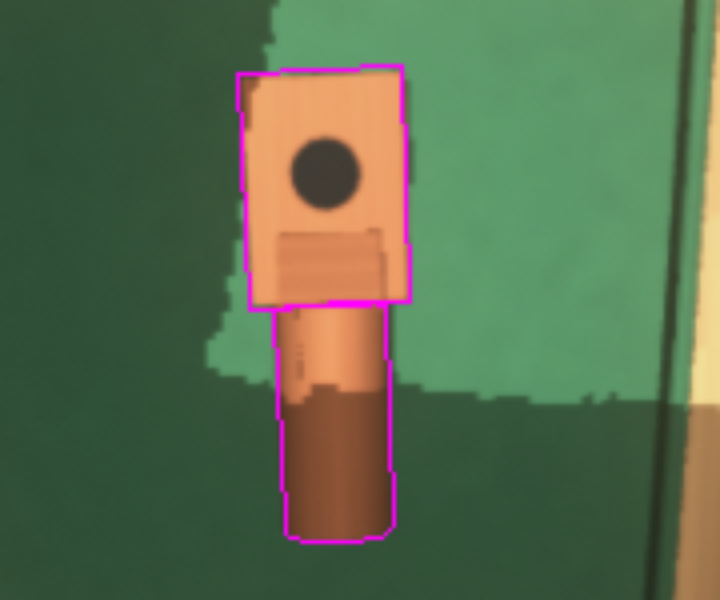

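Request:
{"name": "drive_tool", "arguments": {
  "commands": [
    {"dx": 0.6,"dy": 20,"dz": 0,"yaw": 2.5},
    {"dx": 0,"dy": 16,"dz": -15,"yaw": 0},
    {"dx": 0,"dy": 6,"dz": -30,"yaw": 0},
    {"dx": 0,"dy": 0,"dz": -20,"yaw": 0},
    {"dx": 0,"dy": 0,"dz": -10,"yaw": 0}
  ]
}}

```text
t: 20.13
eef_pos: [561.8, -17.3, 31.7]
tcp_rot: [-3.139, -0.0, 1.573]
ft_force: [-0.4, -0.7, 0.3]
opening: 0.999
```

Request:
{"name": "drive_tool", "arguments": {
  "commands": [
    {"dx": 0,"dy": 0,"dz": 0,"yaw": 0},
    {"dx": 0,"dy": 0,"dz": 0,"yaw": 0},
    {"dx": 0,"dy": 0,"dz": 0,"yaw": 0},
    {"dx": 0,"dy": 0,"dz": 0,"yaw": 0},
    {"dx": 0,"dy": 0,"dz": 0,"yaw": 0}
  ]
}}

```text
t: 20.55
eef_pos: [563.2, -18.1, 34.8]
tcp_rot: [3.14, 0.0, 1.572]
ft_force: [0.5, 0.6, -0.1]
opening: 1.001
```

```bash
python3 - <<'E'
from fit import *
s=env.state();print(s['eef_pos'],s['tcp_rot'],s['qvel'])
im=env.read_camera('wrist');save(im,'w7.png')
E
```

```text
[563.17247399 -18.07077804  34.82401173] [3.13983997e+00 2.75527479e-04 1.57186042e+00] [ 0.00162597  0.00451373  0.00464587 -0.00180558 -0.00420078  0.00033479]
```

View pics/w7.png

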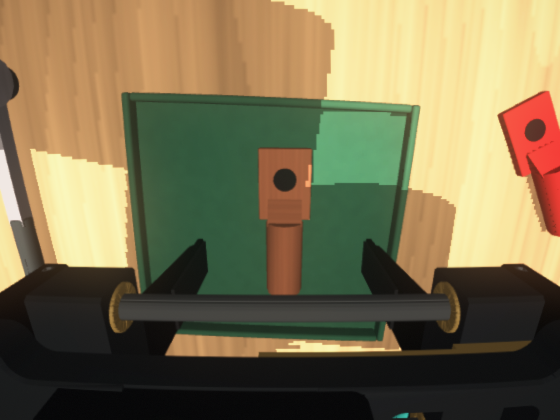

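Request:
{"name": "drive_tool", "arguments": {
  "commands": [
    {"dx": 0,"dy": -0.5,"dz": -9,"yaw": 0},
    {"dx": 0,"dy": 0,"dz": -8,"yaw": 0},
    {"dx": 0,"dy": 0,"dz": -5,"yaw": 0},
    {"dx": 0,"dy": 0,"dz": -2,"yaw": 0},
    {"dx": 0,"dy": 0,"dz": 0,"yaw": 0}
  ]
}}

```text
t: 21.02
eef_pos: [562.3, -18.3, 8.8]
tcp_rot: [-3.14, -0.0, 1.572]
ft_force: [-0.0, -0.2, -0.3]
opening: 1.001
```

Request:
{"name": "drive_tool", "arguments": {
  "commands": [
    {"dx": 0,"dy": 0,"dz": 0,"yaw": 0},
    {"dx": 0,"dy": 0,"dz": 0,"yaw": 0},
    {"dx": 0,"dy": 0,"dz": 0,"yaw": 0},
    {"dx": 0,"dy": 0,"dz": 0,"yaw": 0},
    {"dx": 0,"dy": 0,"dz": 0,"yaw": 0}
  ]
}}

```text
t: 21.43
eef_pos: [562.8, -18.3, 10.0]
tcp_rot: [3.141, 0.0, 1.572]
ft_force: [-0.6, -0.2, -0.6]
opening: 0.994
```

Request:
{"name": "drive_tool", "arguments": {
  "commands": [
    {"dx": 0,"dy": -0.4,"dz": -1.8,"yaw": 0},
    {"dx": 0,"dy": 0,"dz": 0,"yaw": 0},
    {"dx": 0,"dy": 0,"dz": 0,"yaw": 0},
    {"dx": 0,"dy": 0,"dz": 0,"yaw": 0},
    {"dx": 0,"dy": 0,"dz": 0,"yaw": 0}
  ]
}}

```text
t: 21.85
eef_pos: [562.7, -18.7, 8.0]
tcp_rot: [3.142, 0.0, 1.572]
ft_force: [-0.4, 0.2, 0.1]
opening: 1.003
```

Request:
{"name": "drive_tool", "arguments": {
  "commands": [
    {"dx": 0,"dy": 0,"dz": 0,"yaw": 0},
    {"dx": 0,"dy": 0,"dz": 0,"yaw": 0},
    {"dx": 0,"dy": 0,"dz": 0,"yaw": 0},
    {"dx": 0,"dy": 0,"dz": 0,"yaw": 0},
    {"dx": 0,"dy": 0,"dz": 0,"yaw": 0}
  ],
  "grip": 0
}}

```text
t: 22.27
eef_pos: [562.7, -18.7, 8.0]
tcp_rot: [3.141, 0.0, 1.572]
ft_force: [0.3, -0.1, -0.2]
opening: 0.707
```

Request:
{"name": "drive_tool", "arguments": {
  "commands": [
    {"dx": 0,"dy": 0,"dz": 0,"yaw": 0},
    {"dx": 0,"dy": 0,"dz": 0,"yaw": 0},
    {"dx": 0,"dy": 0,"dz": 0,"yaw": 0},
    {"dx": 0,"dy": 0,"dz": 0,"yaw": 0},
    {"dx": 0,"dy": 0,"dz": 0,"yaw": 0}
  ]
}}

```text
t: 22.68
eef_pos: [562.7, -18.7, 8.0]
tcp_rot: [3.141, 0.0, 1.572]
ft_force: [0.3, -0.0, 0.2]
opening: 0.355
```

Request:
{"name": "drive_tool", "arguments": {
  "commands": [
    {"dx": 0,"dy": 0,"dz": 0,"yaw": 0},
    {"dx": 0,"dy": 0,"dz": 0,"yaw": 0},
    {"dx": 0,"dy": 0,"dz": 0,"yaw": 0},
    {"dx": 0,"dy": 0,"dz": 0,"yaw": 0},
    {"dx": 0,"dy": 0,"dz": 0,"yaw": 0}
  ]
}}

```text
t: 23.1
eef_pos: [562.8, -18.7, 8.0]
tcp_rot: [3.141, 0.0, 1.572]
ft_force: [0.9, -1.0, -0.5]
opening: 0.248
```

Request:
{"name": "drive_tool", "arguments": {
  "commands": [
    {"dx": 0,"dy": 0,"dz": 5,"yaw": 0},
    {"dx": 0,"dy": 0,"dz": 15,"yaw": 0},
    {"dx": 0,"dy": 0,"dz": 25,"yaw": 0},
    {"dx": 0,"dy": 0,"dz": 25,"yaw": 0},
    {"dx": 0,"dy": 0,"dz": 20,"yaw": 0}
  ]
}}

```text
t: 23.52
eef_pos: [562.7, -18.7, 99.7]
tcp_rot: [3.141, 0.0, 1.572]
ft_force: [-0.3, 0.5, -1.7]
opening: 0.246
```

Request:
{"name": "drive_tool", "arguments": {
  "commands": [
    {"dx": -5,"dy": 15,"dz": 5,"yaw": 1},
    {"dx": -8,"dy": 25,"dz": 5,"yaw": 1},
    {"dx": -8,"dy": 25,"dz": 5,"yaw": 1},
    {"dx": -8,"dy": 25,"dz": 0,"yaw": 1},
    {"dx": -8,"dy": 25,"dz": 0,"yaw": 1}
  ]
}}

```text
t: 23.93
eef_pos: [525.2, 97.3, 113.6]
tcp_rot: [3.141, 0.0, 1.66]
ft_force: [-0.8, 0.0, -1.3]
opening: 0.246
```

Request:
{"name": "drive_tool", "arguments": {
  "commands": [
    {"dx": -8,"dy": 25,"dz": 0,"yaw": 1},
    {"dx": -8,"dy": 25,"dz": 0,"yaw": 1},
    {"dx": -8,"dy": 25,"dz": 0,"yaw": 1},
    {"dx": -8,"dy": 15,"dz": 0,"yaw": 0.9},
    {"dx": -6,"dy": 10,"dz": 0,"yaw": 0}
  ]
}}

```text
t: 24.35
eef_pos: [486.8, 197.7, 113.2]
tcp_rot: [-3.141, -0.0, 1.73]
ft_force: [0.2, -0.7, -1.7]
opening: 0.243
```

Request:
{"name": "drive_tool", "arguments": {
  "commands": [
    {"dx": 0,"dy": 0,"dz": 0,"yaw": 0},
    {"dx": 0,"dy": 0,"dz": 0,"yaw": 0},
    {"dx": 0,"dy": 0,"dz": 0,"yaw": 0},
    {"dx": 0,"dy": 0,"dz": 0,"yaw": 0},
    {"dx": 0,"dy": 0,"dz": 0,"yaw": 0}
  ]
}}

```text
t: 24.77
eef_pos: [488.1, 195.5, 113.0]
tcp_rot: [3.141, 0.0, 1.726]
ft_force: [-0.1, -1.0, -1.6]
opening: 0.244
```

```bash
python3 - <<'E'
from fit import *
s=env.state();print(s['eef_pos'],s['tcp_rot'],s['opening'])
im=env.read_camera('wrist');save(im,'w8.png')
E
```

```text
[488.11400731 195.51961666 112.98227077] [3.14145500e+00 5.52429995e-05 1.72611382e+00] 0.24374629358526817
```

View pics/w8.png

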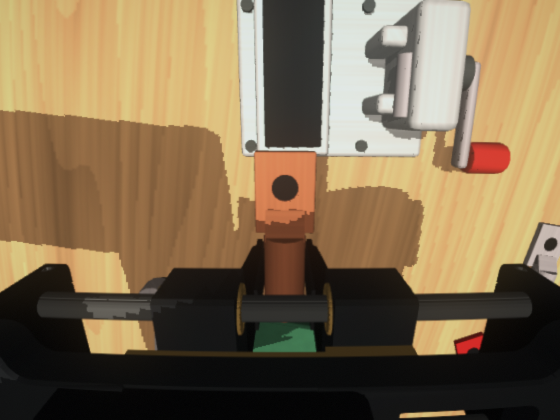

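```bash
python3 - <<'E'
from fit import *
im=cv2.imread('pics/w8.png');cal=env.calibration('wrist')
m=(im.max(2)<60).astype(np.uint8);k=np.zeros_like(m);k[0:160,255:335]=m[0:160,255:335]
n,l,st,_=cv2.connectedComponentsWithStats(k);b=l==1+np.argmax(st[1:,4]);print(st)
L=[];R=[]
for r in range(8,140):
    c=np.nonzero(b[r])[0];L.append((c.min()-.5,r));R.append((c.max()+.5,r))
B=[(c,np.nonzero(b[:,c])[0].max()+.5) for c in range(270,318)]
def line(px):
    P=unproj(cal,px,30)[:,:2];v=cv2.fitLine(P.astype(np.float32),cv2.DIST_HUBER,0,.01,.01).ravel();return v
l1,r1,b1=line(L),line(R),line(B)
for v in (l1,r1,b1): print(v, np.degrees(np.arctan2(v[1],v[0])))
d=(l1[:2]*np.sign(l1[1])+r1[:2]*np.sign(r1[1]));d/=np.linalg.norm(d);n=np.array([d[1],-d[0]])
cl,cr=n@l1[2:],n@r1[2:];print('width',cr-cl)
near=d@b1[2:]
C=n*(cl+cr)/2+d*(near+55);print('pad centre',C,'y axis deg',np.degrees(np.arctan2(d[1],d[0])))
# lug in hand
r=env.trace('lug','wrist');
for a in r[:2]:
    print(a['conf'],a['pixel'],a['pixels'].sum())
mm=r[0]['pixels'];np.save('lughand.npy',mm)
x,f=fitlug(cal,mm,[488,210,1.726],113-8+5,0);print('lug',x,f)
E
```

```text
[[     0      0    560    420 227146]
 [   264      0     60    146   8053]
 [   266    116      1      1      1]]
[ 1.6760756e-01 -9.8585379e-01  4.5703561e+02  3.0479990e+02] -80.35125
[ 1.5558068e-01 -9.8782319e-01  4.9977304e+02  3.1266351e+02] -81.04952
[9.8783648e-01 1.5549612e-01 4.8968811e+02 2.5604922e+02] 8.94557
width 43.446472
pad centre [478.2126  309.90262] y axis deg 99.29961
0.97 [467.4, 343.9] 471
0.83 [286.1, 211.6] 7317
lug [488.    210.      1.726] 0.0
```

```bash
python3 - <<'E'
from fit import *
cal=env.calibration('wrist')
im=env.read_camera('wrist')
r=env.trace('lug','wrist')
mm=[a for a in r if 280<a['pixel'][0]<292][0]['pixels'].copy();mm[236:]=False
# compare palm only: fit palm edges at z top of palm
z=113-8+5+7
ys,xs=np.nonzero(mm)
L=[(np.nonzero(mm[q])[0].min()-.5,q) for q in range(158,215)];R=[(np.nonzero(mm[q])[0].max()+.5,q) for q in range(158,215)]
T=[(c,np.nonzero(mm[:,c])[0].min()-.5) for c in range(262,308)]
f=lambda px:cv2.fitLine(unproj(cal,px,z)[:,:2].astype(np.float32),cv2.DIST_HUBER,0,.01,.01).ravel()
l,rr,t=f(L),f(R),f(T)
for v in(l,rr,t):print(v,np.degrees(np.arctan2(v[1],v[0])))
psi=env.state()['tcp_rot'][2];p=np.array(env.state()['eef_pos'][:2])
d=np.array([np.cos(psi),np.sin(psi)]);n=np.array([d[1],-d[0]])
print('palm lateral offs from tcp',n@(l[2:]-p),n@(rr[2:]-p),'far end',d@(t[2:]-p))
v=im.copy();v[mm]=v[mm]//2+np.array([0,120,0],np.uint8);save(v[130:320,200:380],'lm.png')
E
```

```text
[ 1.6912258e-01 -9.8559505e-01  4.6586105e+02  2.3917816e+02] -80.26319
[ 1.3171041e-01 -9.9128824e-01  4.9921457e+02  2.4166151e+02] -82.43156
[9.8798949e-01 1.5452106e-01 4.7825864e+02 2.5880179e+02] 8.889021
palm lateral offs from tcp -15.014679485078991 18.319540717303596 far end 63.60537887627871
```

View pics/lm.png

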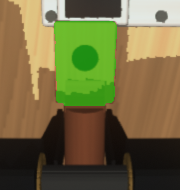

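Request:
{"name": "drive_tool", "arguments": {
  "commands": [
    {"dx": -1,"dy": 12,"dz": 0,"yaw": 0.1},
    {"dx": -2,"dy": 23,"dz": 0,"yaw": 0},
    {"dx": -3,"dy": 27,"dz": 0,"yaw": 0},
    {"dx": -2,"dy": 23,"dz": 0,"yaw": 0},
    {"dx": -1,"dy": 12.3,"dz": 0,"yaw": 0}
  ]
}}

```text
t: 25.38
eef_pos: [478.3, 296.2, 113.0]
tcp_rot: [3.141, -0.0, 1.73]
ft_force: [0.2, -0.4, -1.6]
opening: 0.249
```

Request:
{"name": "drive_tool", "arguments": {
  "commands": [
    {"dx": 0,"dy": 0,"dz": -10,"yaw": 0},
    {"dx": 0,"dy": 0,"dz": -20,"yaw": 0},
    {"dx": 0,"dy": 0,"dz": -20,"yaw": 0},
    {"dx": 0,"dy": 0,"dz": -10,"yaw": 0},
    {"dx": 0,"dy": 0,"dz": -5,"yaw": 0}
  ]
}}

```text
t: 25.8
eef_pos: [478.1, 292.7, 46.2]
tcp_rot: [-3.139, 0.001, 1.729]
ft_force: [0.2, -0.1, -1.6]
opening: 0.245
```

Request:
{"name": "drive_tool", "arguments": {
  "commands": [
    {"dx": 0,"dy": 0,"dz": 0,"yaw": 0},
    {"dx": 0,"dy": 0,"dz": 0,"yaw": 0},
    {"dx": 0,"dy": 0,"dz": 0,"yaw": 0},
    {"dx": 0,"dy": 0,"dz": 0,"yaw": 0},
    {"dx": 0,"dy": 0,"dz": 0,"yaw": 0}
  ]
}}

```text
t: 26.22
eef_pos: [479.0, 293.7, 48.7]
tcp_rot: [3.14, -0.0, 1.729]
ft_force: [-0.4, 0.3, -1.3]
opening: 0.247
```

```bash
python3 - <<'E'
from fit import *
s=env.state();print(s['eef_pos'],s['tcp_rot'],s['qvel'])
im=env.read_camera('wrist');save(im,'w9.png')
im=env.read_camera('scene');save(cv2.resize(im[60:200,250:450],None,fx=3.5,fy=3.5),'s9.png')
E
```

```text
[479.03122004 293.6557917   48.68952698] [ 3.14033084e+00 -3.02479004e-04  1.72914776e+00] [ 3.85653162e-04  2.82547908e-03  1.72529154e-03  8.25938733e-04
 -1.28949535e-03  1.18683922e-05]
```

View pics/w9.png

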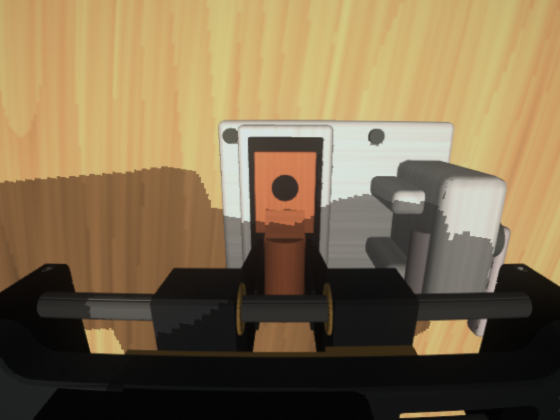

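View pics/s9.png

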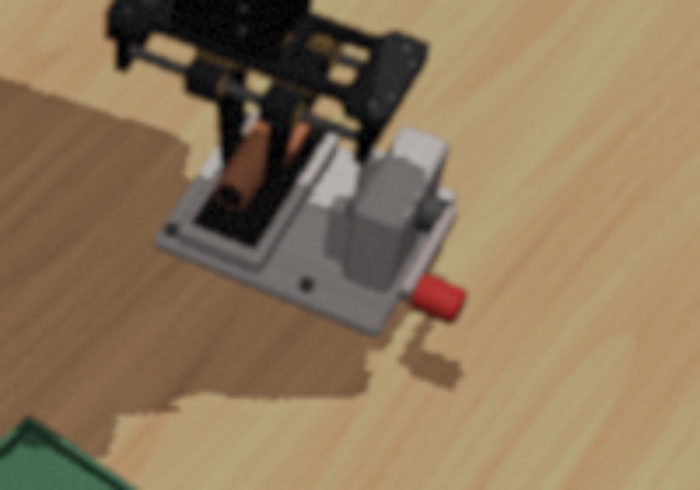

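Request:
{"name": "drive_tool", "arguments": {
  "commands": [
    {"dx": 0.2,"dy": -0.8,"dz": -4,"yaw": 0},
    {"dx": 0,"dy": 0,"dz": -5,"yaw": 0},
    {"dx": 0,"dy": 0,"dz": -3,"yaw": 0},
    {"dx": 0,"dy": 0,"dz": -1,"yaw": 0},
    {"dx": 0,"dy": 0,"dz": 0,"yaw": 0}
  ]
}}

```text
t: 26.73
eef_pos: [478.7, 292.7, 34.4]
tcp_rot: [-3.141, 0.0, 1.729]
ft_force: [-0.1, -0.8, -1.1]
opening: 0.242
```

Request:
{"name": "drive_tool", "arguments": {
  "commands": [
    {"dx": 0,"dy": 0,"dz": 0,"yaw": 0},
    {"dx": 0,"dy": 0,"dz": 0,"yaw": 0},
    {"dx": 0,"dy": 0,"dz": 0,"yaw": 0},
    {"dx": 0,"dy": 0,"dz": 0,"yaw": 0}
  ]
}}

```text
t: 27.07
eef_pos: [479.0, 292.8, 35.1]
tcp_rot: [3.141, -0.0, 1.729]
ft_force: [0.2, -0.1, -0.9]
opening: 0.249
```

```bash
python3 - <<'E'
from fit import *
cal=env.calibration('wrist');s=env.state();print(s['eef_pos'],s['tcp_rot'])
im=env.read_camera('wrist');save(cv2.resize(im[110:250,210:360],None,fx=4,fy=4),'w10.png')
d=np.array([np.cos(1.729),np.sin(1.729),0]);n=np.array([d[1],-d[0],0])
h=cv2.cvtColor(im,cv2.COLOR_RGB2HSV)
C=np.array([478.2,308.7,30])
for u,v,z,nm in [(55,0,30,'pad far'),(0,-23,30,'L'),(0,23,30,'R')]: print(nm,proj(cal,C+u*d+v*n+[0,0,z-30]))
p=np.array(s['eef_pos']);zl=p[2]-3
for u,v in [(63,-17),(63,17)]: print('lug end',proj(cal,np.r_[p[:2],zl+7]+u*d+v*n))
E
```

```text
[478.98268576 292.81884384  35.13555419] [ 3.14122729e+00 -6.79051086e-05  1.72918381e+00]
pad far [[285.20974233 136.29974526]]
L [[247.3085103  229.03844695]]
R [[322.96262784 229.01409216]]
lug end [[250.35079188 152.1048995 ]]
lug end [[313.73139684 152.08033251]]
```

View pics/w10.png

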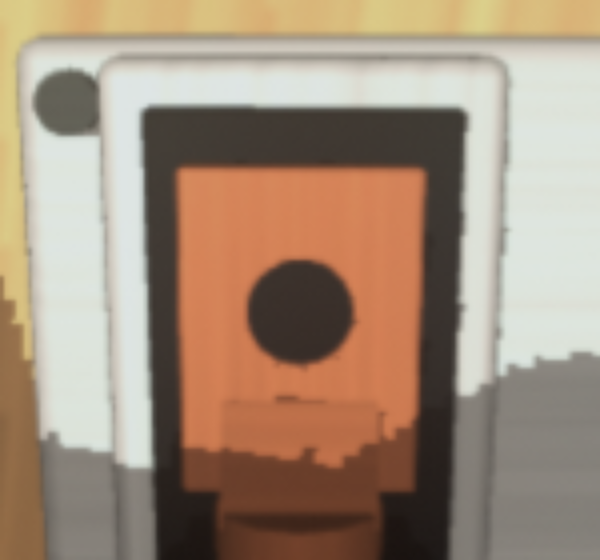

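Request:
{"name": "drive_tool", "arguments": {
  "commands": [
    {"dx": 0.3,"dy": 0,"dz": -0.8,"yaw": 0},
    {"dx": 0,"dy": 0,"dz": -0.7,"yaw": 0},
    {"dx": 0,"dy": 0,"dz": 0,"yaw": 0},
    {"dx": 0,"dy": 0,"dz": 0,"yaw": 0},
    {"dx": 0,"dy": 0,"dz": 0,"yaw": 0}
  ]
}}

```text
t: 27.53
eef_pos: [479.2, 292.8, 33.5]
tcp_rot: [3.141, -0.0, 1.729]
ft_force: [-0.4, -0.4, -2.2]
opening: 0.246
```

Request:
{"name": "drive_tool", "arguments": {
  "commands": [
    {"dx": 0,"dy": 0,"dz": -0.5,"yaw": 0},
    {"dx": 0,"dy": 0,"dz": 0,"yaw": 0},
    {"dx": 0,"dy": 0,"dz": 0,"yaw": 0},
    {"dx": 0,"dy": 0,"dz": 0,"yaw": 0}
  ]
}}

```text
t: 27.87
eef_pos: [479.3, 292.8, 33.0]
tcp_rot: [3.141, -0.0, 1.729]
ft_force: [1.0, -0.5, -1.0]
opening: 0.243
```

Request:
{"name": "drive_tool", "arguments": {
  "commands": [
    {"dx": 0,"dy": 0,"dz": -0.4,"yaw": 0},
    {"dx": 0,"dy": 0,"dz": 0,"yaw": 0},
    {"dx": 0,"dy": 0,"dz": 0,"yaw": 0},
    {"dx": 0,"dy": 0,"dz": 0,"yaw": 0}
  ]
}}

```text
t: 28.2
eef_pos: [479.2, 292.8, 32.9]
tcp_rot: [3.141, -0.0, 1.729]
ft_force: [-1.8, -1.4, 6.2]
opening: 0.245
```

Request:
{"name": "drive_tool", "arguments": {
  "commands": [
    {"dx": 0,"dy": 0,"dz": 0,"yaw": 0},
    {"dx": 0,"dy": 0,"dz": 0,"yaw": 0},
    {"dx": 0,"dy": 0,"dz": 0,"yaw": 0},
    {"dx": 0,"dy": 0,"dz": 0,"yaw": 0},
    {"dx": 0,"dy": 0,"dz": 0,"yaw": 0}
  ],
  "grip": 0.5
}}

```text
t: 28.62
eef_pos: [479.2, 292.8, 32.5]
tcp_rot: [3.142, 0.0, 1.729]
ft_force: [0.9, 1.1, -1.0]
opening: 0.49
```

Request:
{"name": "drive_tool", "arguments": {
  "commands": [
    {"dx": 0,"dy": 0,"dz": 5,"yaw": 0},
    {"dx": 0,"dy": 0,"dz": 15,"yaw": 0},
    {"dx": 0,"dy": 0,"dz": 25,"yaw": 0},
    {"dx": 0,"dy": 0,"dz": 35,"yaw": 0},
    {"dx": 0,"dy": 0,"dz": 25,"yaw": 0}
  ]
}}

```text
t: 29.03
eef_pos: [479.4, 292.9, 140.0]
tcp_rot: [3.141, -0.0, 1.729]
ft_force: [0.4, 0.9, 1.4]
opening: 0.495
```

Request:
{"name": "drive_tool", "arguments": {
  "commands": [
    {"dx": 6,"dy": -35,"dz": 5,"yaw": -2},
    {"dx": 6,"dy": -35,"dz": 5,"yaw": -2},
    {"dx": 4,"dy": -15,"dz": 0,"yaw": -2},
    {"dx": 0,"dy": 0,"dz": 0,"yaw": 0},
    {"dx": 0,"dy": 0,"dz": 0,"yaw": 0}
  ],
  "grip": 1
}}

```text
t: 29.45
eef_pos: [495.4, 207.4, 148.0]
tcp_rot: [3.141, -0.0, 1.623]
ft_force: [-1.5, 0.6, -0.1]
opening: 0.795
```

Request:
{"name": "drive_tool", "arguments": {
  "commands": [
    {"dx": 0,"dy": 0,"dz": 0,"yaw": 0},
    {"dx": 0,"dy": 0,"dz": 0,"yaw": 0},
    {"dx": 0,"dy": 0,"dz": 0,"yaw": 0}
  ]
}}

```text
t: 29.7
eef_pos: [494.9, 208.7, 147.4]
tcp_rot: [-3.141, 0.0, 1.626]
ft_force: [0.9, 0.6, 0.7]
opening: 0.978
```

```bash
python3 - <<'E'
from fit import *
cal=env.calibration('wrist');s=env.state();print(s['eef_pos'],s['tcp_rot'],s['t'])
im=env.read_camera('wrist');save(im,'w11.png')
r=env.trace('lug','wrist')
for a in r[:3]:
    print(a['conf'],a['pixel'],a['pixels'].sum())
    P=unproj(cal,a['pixel'],35)[0]
    if np.hypot(P[0]-478,P[1]-308)<40: print(fitlug(cal,a['pixels'],[477,308,1.729],30))
im=env.read_camera('scene');save(im,'s11.png')
E
```

```text
[494.88285255 208.65729336 147.37975468] [-3.14120714e+00  7.10183384e-05  1.62616700e+00] 29.7
0.76 [270.8, 83.7] 4060
(array([478.21093691, 308.08015389,   1.72580057]), np.float64(0.9653881788253784))
```

View pics/w11.png

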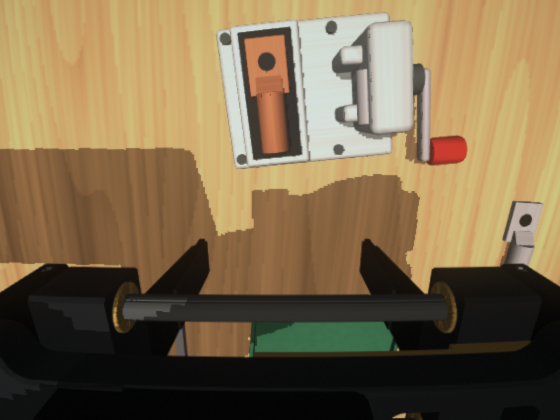

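View pics/s11.png

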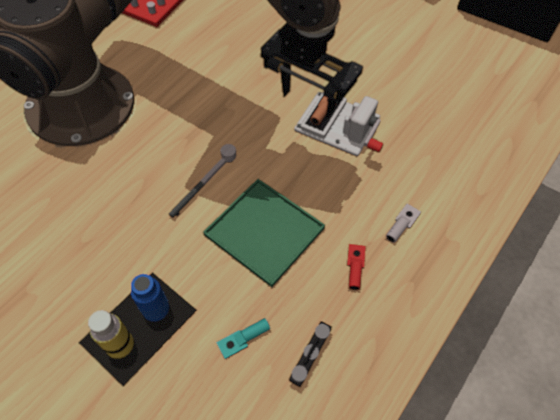

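```bash
python3 - <<'E'
from fit import *
im=cv2.imread('pics/w11.png');cal=env.calibration('wrist')
h=cv2.cvtColor(im,cv2.COLOR_BGR2HSV)
m=((im.max(2)<75)|((h[...,0]<16)&(h[...,1]>140))).astype(np.uint8);k=np.zeros_like(m);k[24:162,234:304]=m[24:162,234:304]
k=cv2.morphologyEx(k,cv2.MORPH_OPEN,np.ones((3,3)))
n,l,st,_=cv2.connectedComponentsWithStats(k);b=(l==1+np.argmax(st[1:,4])).astype(np.uint8)
ys,xs=np.nonzero(b);P=unproj(cal,np.c_[xs,ys],30)[:,:2]
print(cv2.minAreaRect(P.astype(np.float32)),len(xs))
im[...,1]=np.where(b,200,im[...,1]);cv2.imwrite('pics/pm.png',cv2.resize(im[:180,200:340],None,fx=3,fy=3))
E
```

```text
((478.7142333984375, 308.2490539550781), (44.448055267333984, 108.11471557617188), 8.874065399169922) 5567
```

View pics/pm.png

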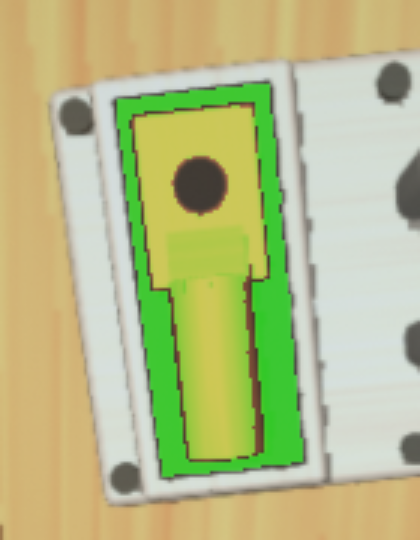

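Request:
{"name": "drive_tool", "arguments": {
  "commands": [
    {"dx": 0,"dy": -25,"dz": 8,"yaw": -1.4},
    {"dx": 0,"dy": -38,"dz": 0,"yaw": -1.4},
    {"dx": 0,"dy": -38,"dz": 0,"yaw": -1.4},
    {"dx": 0,"dy": -38,"dz": 0,"yaw": -1.4},
    {"dx": 0,"dy": -38,"dz": 0,"yaw": 0}
  ]
}}

```text
t: 30.27
eef_pos: [494.9, 29.5, 155.6]
tcp_rot: [3.141, 0.0, 1.526]
ft_force: [0.6, -1.1, 0.4]
opening: 1.001
```

Request:
{"name": "drive_tool", "arguments": {
  "commands": [
    {"dx": 0,"dy": -38,"dz": 0,"yaw": 0},
    {"dx": 0,"dy": -38,"dz": 0,"yaw": 0},
    {"dx": 0,"dy": -38,"dz": 0,"yaw": 0},
    {"dx": 0,"dy": -38,"dz": 0,"yaw": 0},
    {"dx": 0,"dy": -38,"dz": 0,"yaw": 0}
  ]
}}

```text
t: 30.68
eef_pos: [495.0, -160.9, 155.6]
tcp_rot: [3.141, -0.0, 1.527]
ft_force: [1.0, 0.2, 0.4]
opening: 1.0
```

Request:
{"name": "drive_tool", "arguments": {
  "commands": [
    {"dx": -1,"dy": -38,"dz": 0,"yaw": 0},
    {"dx": -1,"dy": -38,"dz": 0,"yaw": 0},
    {"dx": -0.7,"dy": -18,"dz": 0,"yaw": 0},
    {"dx": 0,"dy": -9.6,"dz": 0,"yaw": 0},
    {"dx": 0,"dy": 0,"dz": 0,"yaw": 0}
  ]
}}

```text
t: 31.1
eef_pos: [492.5, -264.0, 155.3]
tcp_rot: [-3.142, -0.0, 1.525]
ft_force: [0.1, 1.0, -0.4]
opening: 0.999
```

Request:
{"name": "drive_tool", "arguments": {
  "commands": [
    {"dx": 0,"dy": 0,"dz": 0,"yaw": 0},
    {"dx": 0,"dy": 0,"dz": 0,"yaw": 0},
    {"dx": 0,"dy": 0,"dz": 0,"yaw": 0},
    {"dx": 0,"dy": 0,"dz": 0,"yaw": 0},
    {"dx": 0,"dy": 0,"dz": 0,"yaw": 0}
  ]
}}

```text
t: 31.52
eef_pos: [492.7, -262.0, 155.7]
tcp_rot: [3.141, 0.0, 1.528]
ft_force: [-0.7, 0.0, -0.1]
opening: 0.999
```

Target (492.2, −261.9, 59.2).

Request:
{"name": "drive_tool", "arguments": {
  "commands": [
    {"dx": -0.4,"dy": 0,"dz": -20,"yaw": 0},
    {"dx": 0,"dy": 0,"dz": -35,"yaw": 0},
    {"dx": 0,"dy": 0,"dz": -25,"yaw": 0},
    {"dx": 0,"dy": 0,"dz": -10,"yaw": 0},
    {"dx": 0,"dy": 0,"dz": -5,"yaw": 0}
  ]
}}

```text
t: 31.93
eef_pos: [491.7, -262.3, 59.3]
tcp_rot: [-3.14, -0.001, 1.527]
ft_force: [0.8, -0.2, 0.1]
opening: 0.999
```

Request:
{"name": "drive_tool", "arguments": {
  "commands": [
    {"dx": 0,"dy": 0,"dz": 0,"yaw": 0},
    {"dx": 0,"dy": 0,"dz": 0,"yaw": 0},
    {"dx": 0,"dy": 0,"dz": 0,"yaw": 0},
    {"dx": 0,"dy": 0,"dz": 0,"yaw": 0},
    {"dx": 0,"dy": 0,"dz": 0,"yaw": 0}
  ]
}}

```text
t: 32.35
eef_pos: [492.5, -263.0, 61.5]
tcp_rot: [3.14, 0.001, 1.527]
ft_force: [-0.2, 0.2, -1.2]
opening: 0.999
```

Request:
{"name": "drive_tool", "arguments": {
  "commands": [
    {"dx": -0.2,"dy": 0.9,"dz": -1.6,"yaw": 0},
    {"dx": 0,"dy": 0,"dz": 0,"yaw": 0},
    {"dx": 0,"dy": 0,"dz": 0,"yaw": 0},
    {"dx": 0,"dy": 0,"dz": 0,"yaw": 0},
    {"dx": 0,"dy": 0,"dz": 0,"yaw": 0}
  ]
}}

```text
t: 32.77
eef_pos: [491.9, -261.9, 59.0]
tcp_rot: [3.142, -0.0, 1.527]
ft_force: [0.3, 0.2, -0.1]
opening: 1.003
```

```bash
python3 - <<'E'
from fit import *
s=env.state();print(s['eef_pos'],s['tcp_rot'])
im=env.read_camera('wrist');save(cv2.resize(im[210:420,140:420],None,fx=2.8,fy=2.8),'w12.png')
E
```

```text
[ 491.90528125 -261.92050152   58.98098747] [ 3.14154558e+00 -2.06964712e-05  1.52672547e+00]
```

View pics/w12.png

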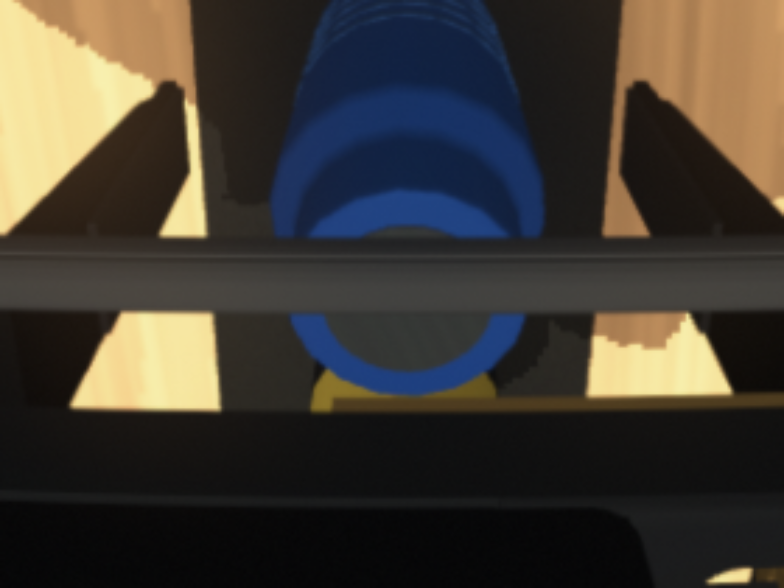

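Request:
{"name": "drive_tool", "arguments": {
  "commands": [
    {"dx": 0.3,"dy": 0,"dz": 0,"yaw": 0},
    {"dx": 0,"dy": 0,"dz": 0,"yaw": 0},
    {"dx": 0,"dy": 0,"dz": 0,"yaw": 0},
    {"dx": 0,"dy": 0,"dz": 0,"yaw": 0},
    {"dx": 0,"dy": 0,"dz": 0,"yaw": 0}
  ],
  "grip": 0
}}

```text
t: 33.23
eef_pos: [492.2, -261.9, 59.0]
tcp_rot: [3.141, -0.0, 1.527]
ft_force: [0.4, 0.8, 0.1]
opening: 0.702
```

Request:
{"name": "drive_tool", "arguments": {
  "commands": [
    {"dx": 0,"dy": 0,"dz": 0,"yaw": 0},
    {"dx": 0,"dy": 0,"dz": 0,"yaw": 0},
    {"dx": 0,"dy": 0,"dz": 0,"yaw": 0},
    {"dx": 0,"dy": 0,"dz": 0,"yaw": 0},
    {"dx": 0,"dy": 0,"dz": 0,"yaw": 0}
  ]
}}

```text
t: 33.65
eef_pos: [492.3, -261.9, 59.0]
tcp_rot: [3.141, 0.0, 1.527]
ft_force: [-0.1, -0.5, 0.2]
opening: 0.52
```

Request:
{"name": "drive_tool", "arguments": {
  "commands": [
    {"dx": 0,"dy": 0,"dz": 5,"yaw": 0},
    {"dx": 0,"dy": 0,"dz": 15,"yaw": 0},
    {"dx": 0,"dy": 0,"dz": 25,"yaw": 0},
    {"dx": 0,"dy": 0,"dz": 15,"yaw": 0}
  ]
}}

```text
t: 33.98
eef_pos: [492.3, -262.0, 120.7]
tcp_rot: [3.141, 0.0, 1.527]
ft_force: [-0.3, -0.0, -2.5]
opening: 0.525
```

Request:
{"name": "drive_tool", "arguments": {
  "commands": [
    {"dx": 2,"dy": 15,"dz": 0,"yaw": 0},
    {"dx": 2,"dy": 25,"dz": 0,"yaw": 0},
    {"dx": 2,"dy": 25,"dz": 0,"yaw": 0},
    {"dx": 2,"dy": 25,"dz": 0,"yaw": 0},
    {"dx": 2,"dy": 25,"dz": 0,"yaw": 0}
  ]
}}

```text
t: 34.4
eef_pos: [501.6, -144.9, 118.4]
tcp_rot: [-3.141, -0.001, 1.526]
ft_force: [1.0, -0.8, -2.8]
opening: 0.526
```

Request:
{"name": "drive_tool", "arguments": {
  "commands": [
    {"dx": 2,"dy": 25,"dz": 0,"yaw": 0},
    {"dx": 2,"dy": 25,"dz": 0,"yaw": 0},
    {"dx": 2,"dy": 25,"dz": 0,"yaw": 0},
    {"dx": 2,"dy": 25,"dz": 0,"yaw": 0},
    {"dx": 2,"dy": 25,"dz": 0,"yaw": 0}
  ]
}}

```text
t: 34.82
eef_pos: [511.4, -19.9, 118.4]
tcp_rot: [-3.14, -0.0, 1.527]
ft_force: [0.7, -0.8, -2.4]
opening: 0.519
```

Request:
{"name": "drive_tool", "arguments": {
  "commands": [
    {"dx": 2,"dy": 22,"dz": 0,"yaw": 0},
    {"dx": 2,"dy": 15,"dz": 0,"yaw": 0},
    {"dx": 0,"dy": 7,"dz": 0,"yaw": 0},
    {"dx": 0,"dy": 0,"dz": 0,"yaw": 0},
    {"dx": 0,"dy": 0,"dz": 0,"yaw": 0}
  ]
}}

```text
t: 35.23
eef_pos: [515.8, 22.2, 118.7]
tcp_rot: [-3.141, 0.0, 1.528]
ft_force: [-0.3, 0.3, -1.7]
opening: 0.52
```

Request:
{"name": "drive_tool", "arguments": {
  "commands": [
    {"dx": 0,"dy": 0,"dz": 0,"yaw": 0},
    {"dx": 0,"dy": 0,"dz": 0,"yaw": 0},
    {"dx": 0,"dy": 0,"dz": 0,"yaw": 0},
    {"dx": 0,"dy": 0,"dz": 0,"yaw": 0},
    {"dx": 0,"dy": 0,"dz": 0,"yaw": 0}
  ]
}}

```text
t: 35.65
eef_pos: [516.2, 21.7, 119.0]
tcp_rot: [3.142, 0.0, 1.526]
ft_force: [0.0, 0.5, -1.4]
opening: 0.522
```

Request:
{"name": "drive_tool", "arguments": {
  "commands": [
    {"dx": 0,"dy": 0.4,"dz": -15,"yaw": 0},
    {"dx": 0,"dy": 0,"dz": -20,"yaw": 0},
    {"dx": 0,"dy": 0,"dz": -13,"yaw": 0},
    {"dx": 0,"dy": 0,"dz": -6,"yaw": 0},
    {"dx": 0,"dy": 0,"dz": 0,"yaw": 0}
  ]
}}

```text
t: 36.07
eef_pos: [515.7, 22.4, 64.0]
tcp_rot: [-3.14, -0.0, 1.527]
ft_force: [-0.1, 0.7, -1.9]
opening: 0.518
```

Request:
{"name": "drive_tool", "arguments": {
  "commands": [
    {"dx": 0,"dy": 0,"dz": 0,"yaw": 0},
    {"dx": 0,"dy": 0,"dz": 0,"yaw": 0},
    {"dx": 0,"dy": 0,"dz": 0,"yaw": 0},
    {"dx": 0,"dy": 0,"dz": 0,"yaw": 0},
    {"dx": 0,"dy": 0,"dz": 0,"yaw": 0}
  ]
}}

```text
t: 36.48
eef_pos: [516.4, 22.5, 65.5]
tcp_rot: [3.141, 0.0, 1.527]
ft_force: [-0.2, -0.1, -1.8]
opening: 0.52
```

Request:
{"name": "drive_tool", "arguments": {
  "commands": [
    {"dx": -0.2,"dy": -0.2,"dz": -2,"yaw": 0},
    {"dx": 0,"dy": 0,"dz": -1.6,"yaw": 0},
    {"dx": 0,"dy": 0,"dz": -0.8,"yaw": 0},
    {"dx": 0,"dy": 0,"dz": 0,"yaw": 0},
    {"dx": 0,"dy": 0,"dz": 0,"yaw": 0}
  ]
}}

```text
t: 36.9
eef_pos: [516.0, 22.3, 60.5]
tcp_rot: [-3.141, -0.0, 1.527]
ft_force: [0.1, -0.3, -2.5]
opening: 0.519
```

Request:
{"name": "drive_tool", "arguments": {
  "commands": [
    {"dx": 0,"dy": 0,"dz": -0.3,"yaw": 0},
    {"dx": 0,"dy": 0,"dz": 0,"yaw": 0},
    {"dx": 0,"dy": 0,"dz": 0,"yaw": 0},
    {"dx": 0,"dy": 0,"dz": 0,"yaw": 0},
    {"dx": 0,"dy": 0,"dz": 0,"yaw": 0}
  ]
}}

```text
t: 37.32
eef_pos: [516.0, 22.3, 60.3]
tcp_rot: [3.141, 0.0, 1.527]
ft_force: [0.3, 1.2, -2.4]
opening: 0.522
```

Request:
{"name": "drive_tool", "arguments": {
  "commands": [
    {"dx": 0.1,"dy": -0.1,"dz": -0.5,"yaw": 0},
    {"dx": 0,"dy": 0,"dz": 0,"yaw": 0},
    {"dx": 0,"dy": 0,"dz": 0,"yaw": 0},
    {"dx": 0,"dy": 0,"dz": 0,"yaw": 0}
  ]
}}

```text
t: 37.65
eef_pos: [516.2, 22.2, 60.0]
tcp_rot: [3.141, -0.0, 1.527]
ft_force: [-1.0, 1.2, 2.7]
opening: 0.521
```

Request:
{"name": "drive_tool", "arguments": {
  "commands": [
    {"dx": 0,"dy": 0,"dz": 0,"yaw": 0},
    {"dx": 0,"dy": 0,"dz": 0,"yaw": 0},
    {"dx": 0,"dy": 0,"dz": 0,"yaw": 0},
    {"dx": 0,"dy": 0,"dz": 0,"yaw": 0},
    {"dx": 0,"dy": 0,"dz": 0,"yaw": 0}
  ],
  "grip": 1
}}

```text
t: 38.07
eef_pos: [516.1, 22.2, 59.7]
tcp_rot: [3.142, 0.0, 1.527]
ft_force: [0.1, -1.6, 0.4]
opening: 0.815
```

Request:
{"name": "drive_tool", "arguments": {
  "commands": [
    {"dx": 0,"dy": 0,"dz": 0,"yaw": 0},
    {"dx": 0,"dy": 0,"dz": 0,"yaw": 0},
    {"dx": 0,"dy": 0,"dz": 20,"yaw": 0},
    {"dx": 0,"dy": 0,"dz": 35,"yaw": 0},
    {"dx": 0,"dy": 0,"dz": 35,"yaw": 0}
  ]
}}

```text
t: 38.48
eef_pos: [515.4, 22.2, 150.2]
tcp_rot: [-3.139, -0.0, 1.527]
ft_force: [0.6, 0.1, 0.9]
opening: 0.998
```

Request:
{"name": "drive_tool", "arguments": {
  "commands": [
    {"dx": -2,"dy": -25,"dz": 15,"yaw": 0},
    {"dx": -3,"dy": -38,"dz": 0,"yaw": 0},
    {"dx": -3,"dy": -38,"dz": 0,"yaw": 0},
    {"dx": -3,"dy": -38,"dz": 0,"yaw": 0},
    {"dx": -3,"dy": -38,"dz": 0,"yaw": 0}
  ]
}}

```text
t: 38.9
eef_pos: [501.7, -156.4, 165.1]
tcp_rot: [3.141, 0.0, 1.527]
ft_force: [0.2, 0.7, 0.1]
opening: 1.003
```

Request:
{"name": "drive_tool", "arguments": {
  "commands": [
    {"dx": -3,"dy": -38,"dz": 0,"yaw": 0},
    {"dx": -3,"dy": -38,"dz": 0,"yaw": 0},
    {"dx": -3,"dy": -38,"dz": 0,"yaw": 0},
    {"dx": -3,"dy": -38,"dz": 0,"yaw": 0},
    {"dx": -2,"dy": -28,"dz": 0,"yaw": 0}
  ]
}}

```text
t: 39.32
eef_pos: [487.5, -337.7, 164.7]
tcp_rot: [3.141, 0.0, 1.526]
ft_force: [-0.6, -0.6, 0.2]
opening: 1.004
```

Request:
{"name": "drive_tool", "arguments": {
  "commands": [
    {"dx": 0,"dy": -14.4,"dz": 0,"yaw": 0},
    {"dx": 0,"dy": 0,"dz": 0,"yaw": 0},
    {"dx": 0,"dy": 0,"dz": 0,"yaw": 0},
    {"dx": 0,"dy": 0,"dz": 0,"yaw": 0},
    {"dx": 0,"dy": 0,"dz": 0,"yaw": 0}
  ]
}}

```text
t: 39.73
eef_pos: [488.4, -347.8, 164.9]
tcp_rot: [-3.142, -0.0, 1.528]
ft_force: [0.9, 0.1, -0.6]
opening: 1.001
```

Request:
{"name": "drive_tool", "arguments": {
  "commands": [
    {"dx": 0,"dy": 0,"dz": 0,"yaw": 0},
    {"dx": 0,"dy": 0,"dz": 0,"yaw": 0},
    {"dx": 0,"dy": 0,"dz": 0,"yaw": 0}
  ]
}}

```text
t: 39.98
eef_pos: [488.3, -348.6, 165.0]
tcp_rot: [3.141, 0.0, 1.528]
ft_force: [0.6, 0.2, 0.3]
opening: 1.0
```

```bash
python3 - <<'E'
from fit import *
im=env.read_camera('scene');save(im,'s13.png')
h=cv2.cvtColor(im,cv2.COLOR_RGB2HSV)
R=(slice(165,250),slice(220,280))
blue=np.zeros((420,560),np.uint8)
bl=((h[...,0]>98)&(h[...,0]<130)&(h[...,1]>90)).astype(np.uint8); blue[R]=bl[R]
n,l,st,_=cv2.connectedComponentsWithStats(blue);blue=(l==1+np.argmax(st[1:,4])).astype(np.uint8)
ref=np.load('blue_scene.npy');b=cv2.morphologyEx(np.pad(blue,20),cv2.MORPH_CLOSE,np.ones((9,9)))[20:-20,20:-20]
for m in (ref,b):
    ys,xs=np.nonzero(m);print(xs.min(),xs.max(),ys.min(),ys.max(),len(xs))
print(fitcyl(env.calibration('scene'),b,'cleaner',[515,22],5))
E
```

```text
247 271 172 220 960
247 271 172 220 1026
(array([515.06843424,  21.09914827]), np.float64(0.9090330004692078))
```

View pics/s13.png

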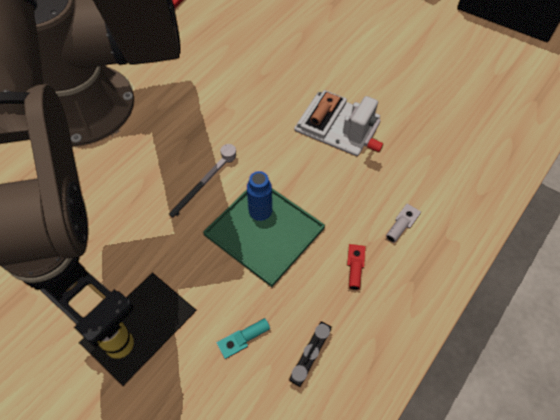

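Cleaner bounding pixels match the start exactly (247–271, 172–220). Now the can; target (488.2, −349.2, 59.8).

Request:
{"name": "drive_tool", "arguments": {
  "commands": [
    {"dx": 0,"dy": 0,"dz": -20,"yaw": 0},
    {"dx": 0,"dy": 0,"dz": -35,"yaw": 0},
    {"dx": 0,"dy": 0,"dz": -30,"yaw": 0},
    {"dx": 0,"dy": 0,"dz": -14,"yaw": 0},
    {"dx": 0,"dy": 0,"dz": -4,"yaw": 0}
  ]
}}

```text
t: 40.45
eef_pos: [487.2, -348.3, 59.1]
tcp_rot: [-3.138, -0.003, 1.527]
ft_force: [-0.4, 0.2, -0.8]
opening: 1.004
```

Request:
{"name": "drive_tool", "arguments": {
  "commands": [
    {"dx": 0,"dy": 0,"dz": 0,"yaw": 0},
    {"dx": 0,"dy": 0,"dz": 0,"yaw": 0},
    {"dx": 0,"dy": 0,"dz": 0,"yaw": 0},
    {"dx": 0,"dy": 0,"dz": 0,"yaw": 0},
    {"dx": 0,"dy": 0,"dz": 0,"yaw": 0}
  ]
}}

```text
t: 40.87
eef_pos: [488.4, -349.5, 62.8]
tcp_rot: [3.14, 0.001, 1.527]
ft_force: [-0.1, -0.4, -0.1]
opening: 1.005
```

Request:
{"name": "drive_tool", "arguments": {
  "commands": [
    {"dx": 0,"dy": 0.2,"dz": -2.2,"yaw": 0},
    {"dx": 0,"dy": 0,"dz": 0,"yaw": 0},
    {"dx": 0,"dy": 0,"dz": 0,"yaw": 0},
    {"dx": 0,"dy": 0,"dz": 0,"yaw": 0},
    {"dx": 0,"dy": 0,"dz": 0,"yaw": 0}
  ]
}}

```text
t: 41.28
eef_pos: [488.1, -349.0, 59.6]
tcp_rot: [3.141, -0.0, 1.527]
ft_force: [0.6, 0.1, -0.4]
opening: 1.0
```

```bash
python3 - <<'E'
from fit import *
s=env.state();print(s['eef_pos'],s['tcp_rot'])
im=env.read_camera('wrist');save(cv2.resize(im[210:420,140:420],None,fx=2.8,fy=2.8),'w14.png')
E
```

```text
[ 488.13452922 -349.04426853   59.58976255] [ 3.14148501e+00 -7.22367462e-06  1.52672834e+00]
```

View pics/w14.png

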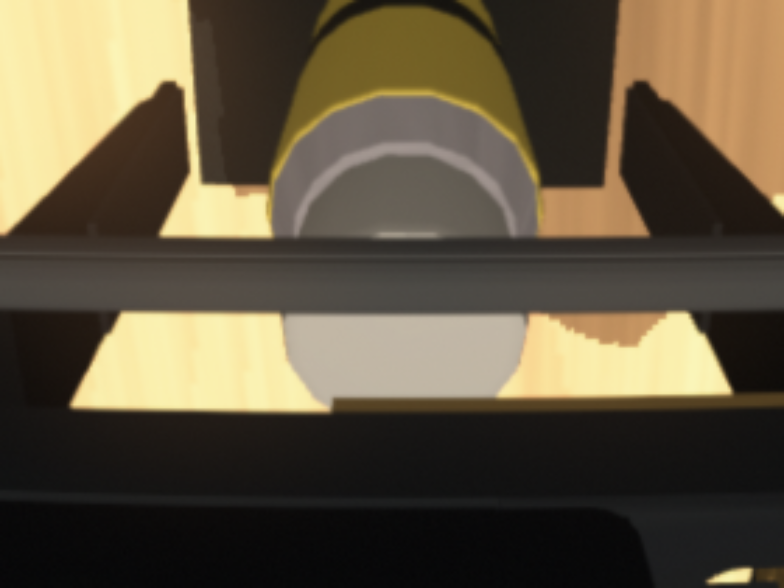

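Request:
{"name": "drive_tool", "arguments": {
  "commands": [
    {"dx": 0,"dy": 0,"dz": 0,"yaw": 0},
    {"dx": 0,"dy": 0,"dz": 0,"yaw": 0},
    {"dx": 0,"dy": 0,"dz": 0,"yaw": 0},
    {"dx": 0,"dy": 0,"dz": 0,"yaw": 0},
    {"dx": 0,"dy": 0,"dz": 0,"yaw": 0}
  ],
  "grip": 0
}}

```text
t: 41.75
eef_pos: [488.1, -349.0, 59.6]
tcp_rot: [3.142, 0.0, 1.527]
ft_force: [-0.3, -0.9, 0.0]
opening: 0.704
```

Request:
{"name": "drive_tool", "arguments": {
  "commands": [
    {"dx": 0,"dy": 0,"dz": 0,"yaw": 0},
    {"dx": 0,"dy": 0,"dz": 0,"yaw": 0},
    {"dx": 0,"dy": 0,"dz": 0,"yaw": 0},
    {"dx": 0,"dy": 0,"dz": 0,"yaw": 0},
    {"dx": 0,"dy": 0,"dz": 0,"yaw": 0}
  ]
}}

```text
t: 42.17
eef_pos: [488.1, -349.0, 59.6]
tcp_rot: [3.141, 0.0, 1.527]
ft_force: [0.6, 0.0, -0.4]
opening: 0.522
```

Request:
{"name": "drive_tool", "arguments": {
  "commands": [
    {"dx": 0,"dy": 0,"dz": 5,"yaw": 0},
    {"dx": 0,"dy": 0,"dz": 15,"yaw": 0},
    {"dx": 0,"dy": 0,"dz": 25,"yaw": 0},
    {"dx": 0,"dy": 0,"dz": 15,"yaw": 0}
  ]
}}

```text
t: 42.5
eef_pos: [488.3, -349.2, 121.4]
tcp_rot: [3.141, 0.0, 1.527]
ft_force: [-0.3, -0.0, -2.1]
opening: 0.524
```

Request:
{"name": "drive_tool", "arguments": {
  "commands": [
    {"dx": 2,"dy": 15,"dz": 0,"yaw": 0},
    {"dx": 2,"dy": 25,"dz": 0,"yaw": 0},
    {"dx": 2,"dy": 25,"dz": 0,"yaw": 0},
    {"dx": 2,"dy": 25,"dz": 0,"yaw": 0},
    {"dx": 2,"dy": 25,"dz": 0,"yaw": 0}
  ]
}}

```text
t: 42.92
eef_pos: [497.6, -231.9, 119.0]
tcp_rot: [-3.141, -0.001, 1.527]
ft_force: [1.7, -0.1, -1.8]
opening: 0.521
```

Request:
{"name": "drive_tool", "arguments": {
  "commands": [
    {"dx": 2,"dy": 25,"dz": 0,"yaw": 0},
    {"dx": 2,"dy": 25,"dz": 0,"yaw": 0},
    {"dx": 2,"dy": 25,"dz": 0,"yaw": 0},
    {"dx": 2,"dy": 25,"dz": 0,"yaw": 0},
    {"dx": 2,"dy": 25,"dz": 0,"yaw": 0}
  ]
}}

```text
t: 43.33
eef_pos: [507.4, -106.9, 119.0]
tcp_rot: [-3.141, -0.0, 1.527]
ft_force: [0.2, 0.5, -2.0]
opening: 0.518
```

Request:
{"name": "drive_tool", "arguments": {
  "commands": [
    {"dx": 2,"dy": 25,"dz": 0,"yaw": 0},
    {"dx": 2,"dy": 20,"dz": 0,"yaw": 0},
    {"dx": 2,"dy": 15,"dz": 0,"yaw": 0},
    {"dx": 0,"dy": 9,"dz": 0,"yaw": 0},
    {"dx": 0,"dy": 2,"dz": 0,"yaw": 0}
  ]
}}

```text
t: 43.75
eef_pos: [513.5, -36.3, 119.2]
tcp_rot: [-3.141, -0.0, 1.528]
ft_force: [-0.7, 0.0, -2.0]
opening: 0.52
```

Request:
{"name": "drive_tool", "arguments": {
  "commands": [
    {"dx": 0,"dy": 0,"dz": 0,"yaw": 0},
    {"dx": 0,"dy": 0,"dz": 0,"yaw": 0},
    {"dx": 0,"dy": 0,"dz": 0,"yaw": 0},
    {"dx": 0,"dy": 0,"dz": 0,"yaw": 0},
    {"dx": 0,"dy": 0,"dz": 0,"yaw": 0}
  ]
}}

```text
t: 44.17
eef_pos: [514.1, -38.6, 119.6]
tcp_rot: [3.141, 0.0, 1.526]
ft_force: [-1.0, 0.1, -1.3]
opening: 0.522
```

Target (514.1, −38.0, ~60.6).

Request:
{"name": "drive_tool", "arguments": {
  "commands": [
    {"dx": 0,"dy": 0.5,"dz": -15,"yaw": 0},
    {"dx": 0,"dy": 0,"dz": -20,"yaw": 0},
    {"dx": 0,"dy": 0,"dz": -13,"yaw": 0},
    {"dx": 0,"dy": 0,"dz": -6,"yaw": 0},
    {"dx": 0,"dy": 0,"dz": 0,"yaw": 0}
  ]
}}

```text
t: 44.58
eef_pos: [513.6, -37.7, 64.5]
tcp_rot: [-3.14, -0.0, 1.526]
ft_force: [-0.2, -0.5, -2.1]
opening: 0.522
```

Request:
{"name": "drive_tool", "arguments": {
  "commands": [
    {"dx": 0,"dy": 0,"dz": 0,"yaw": 0},
    {"dx": 0,"dy": 0,"dz": 0,"yaw": 0},
    {"dx": 0,"dy": 0,"dz": 0,"yaw": 0},
    {"dx": 0,"dy": 0,"dz": 0,"yaw": 0},
    {"dx": 0,"dy": 0,"dz": 0,"yaw": 0}
  ]
}}

```text
t: 45.0
eef_pos: [514.3, -37.5, 66.1]
tcp_rot: [3.141, 0.0, 1.527]
ft_force: [-0.4, 0.7, -1.6]
opening: 0.521
```

Request:
{"name": "drive_tool", "arguments": {
  "commands": [
    {"dx": -0.1,"dy": -0.5,"dz": -2,"yaw": 0},
    {"dx": 0,"dy": 0,"dz": -1.6,"yaw": 0},
    {"dx": 0,"dy": 0,"dz": -0.8,"yaw": 0},
    {"dx": 0,"dy": 0,"dz": 0,"yaw": 0},
    {"dx": 0,"dy": 0,"dz": 0,"yaw": 0}
  ]
}}

```text
t: 45.42
eef_pos: [514.0, -38.0, 61.1]
tcp_rot: [-3.141, -0.0, 1.527]
ft_force: [0.7, -0.2, -1.2]
opening: 0.524
```

Request:
{"name": "drive_tool", "arguments": {
  "commands": [
    {"dx": 0,"dy": 0,"dz": -0.3,"yaw": 0},
    {"dx": 0,"dy": 0,"dz": 0,"yaw": 0},
    {"dx": 0,"dy": 0,"dz": 0,"yaw": 0},
    {"dx": 0,"dy": 0,"dz": 0,"yaw": 0},
    {"dx": 0,"dy": 0,"dz": 0,"yaw": 0}
  ]
}}

```text
t: 45.83
eef_pos: [514.0, -38.0, 60.9]
tcp_rot: [3.141, -0.0, 1.527]
ft_force: [0.4, 0.5, -2.2]
opening: 0.523
```

Request:
{"name": "drive_tool", "arguments": {
  "commands": [
    {"dx": 0.1,"dy": 0,"dz": -0.5,"yaw": 0},
    {"dx": 0,"dy": 0,"dz": 0,"yaw": 0},
    {"dx": 0,"dy": 0,"dz": 0,"yaw": 0},
    {"dx": 0,"dy": 0,"dz": 0,"yaw": 0}
  ]
}}

```text
t: 46.17
eef_pos: [514.2, -38.0, 60.6]
tcp_rot: [3.141, 0.0, 1.527]
ft_force: [-1.0, 0.3, 2.9]
opening: 0.523
```

Contact; release, lift and retreat.

Request:
{"name": "drive_tool", "arguments": {
  "commands": [
    {"dx": 0,"dy": 0,"dz": 0,"yaw": 0},
    {"dx": 0,"dy": 0,"dz": 0,"yaw": 0},
    {"dx": 0,"dy": 0,"dz": 0,"yaw": 0},
    {"dx": 0,"dy": 0,"dz": 0,"yaw": 0},
    {"dx": 0,"dy": 0,"dz": 0,"yaw": 0}
  ],
  "grip": 1
}}

```text
t: 46.58
eef_pos: [514.1, -38.0, 60.3]
tcp_rot: [3.142, 0.0, 1.527]
ft_force: [0.1, -0.5, 1.0]
opening: 0.813
```

Request:
{"name": "drive_tool", "arguments": {
  "commands": [
    {"dx": 0,"dy": 0,"dz": 0,"yaw": 0},
    {"dx": 0,"dy": 0,"dz": 0,"yaw": 0},
    {"dx": 0,"dy": 0,"dz": 20,"yaw": 0},
    {"dx": 0,"dy": 0,"dz": 35,"yaw": 0},
    {"dx": 0,"dy": 0,"dz": 35,"yaw": 0}
  ]
}}

```text
t: 47.0
eef_pos: [513.5, -37.9, 150.8]
tcp_rot: [-3.139, -0.0, 1.527]
ft_force: [0.3, -0.2, -0.7]
opening: 0.996
```

Request:
{"name": "drive_tool", "arguments": {
  "commands": [
    {"dx": 0,"dy": -10,"dz": 35,"yaw": 0},
    {"dx": -5,"dy": -35,"dz": 20,"yaw": 0},
    {"dx": -5,"dy": -35,"dz": 0,"yaw": 0},
    {"dx": -5,"dy": -35,"dz": 0,"yaw": 0},
    {"dx": -5,"dy": -35,"dz": 0,"yaw": 0}
  ]
}}

```text
t: 47.42
eef_pos: [493.7, -189.4, 206.0]
tcp_rot: [3.14, 0.001, 1.527]
ft_force: [-0.0, -0.1, -0.3]
opening: 1.0
```

Request:
{"name": "drive_tool", "arguments": {
  "commands": [
    {"dx": -5,"dy": -35,"dz": 0,"yaw": 0},
    {"dx": -5,"dy": -35,"dz": 0,"yaw": 0},
    {"dx": -5,"dy": -35,"dz": 0,"yaw": 0},
    {"dx": -5,"dy": -35,"dz": 0,"yaw": 0},
    {"dx": 0,"dy": -15,"dz": 0,"yaw": 0}
  ]
}}

```text
t: 47.83
eef_pos: [473.1, -346.6, 205.2]
tcp_rot: [3.141, 0.001, 1.524]
ft_force: [-0.2, -0.5, 0.0]
opening: 1.0
```

Request:
{"name": "drive_tool", "arguments": {
  "commands": [
    {"dx": 0,"dy": 0,"dz": 0,"yaw": 0},
    {"dx": 0,"dy": 0,"dz": 0,"yaw": 0},
    {"dx": 0,"dy": 0,"dz": 0,"yaw": 0},
    {"dx": 0,"dy": 0,"dz": 0,"yaw": 0},
    {"dx": 0,"dy": 0,"dz": 0,"yaw": 0}
  ]
}}

```text
t: 48.25
eef_pos: [474.5, -341.8, 205.6]
tcp_rot: [3.141, -0.0, 1.528]
ft_force: [-0.7, 0.4, 0.1]
opening: 1.004
```

```bash
python3 - <<'E'
from fit import *
d=np.load('m0.npz');S=env.read_camera('scene');save(S,'s15.png')
r=env.trace('can','scene');cal=env.calibration('scene')
print('can scene',fitcyl(cal,r[0]['pixels'],'can',[513,-39],5),'was 513.2,-39.9')
T=env.read_camera('top');save(T,'t15.png');cal=env.calibration('top')
for q in ['cleaner','can']:
    r=env.trace(q,'top'); 
    if r: print(q,'top',fitcyl(cal,r[0]['pixels'],q,[515,22 if q=='cleaner' else -39],5))
# shift estimate by phase correlation of crops
for c,I,box in [('scene',S,(165,250,222,280)),('top',T,(215,256,252,312))]:
    y0,y1,x0,x1=box;A=cv2.cvtColor(d[c],cv2.COLOR_RGB2GRAY)[y0:y1,x0:x1];B=cv2.cvtColor(I,cv2.COLOR_RGB2GRAY)[y0:y1,x0:x1]
    print(c,cv2.phaseCorrelate(np.float64(A),np.float64(B),cv2.createHanningWindow((x1-x0,y1-y0),cv2.CV_64F)))
a=np.hstack([cv2.resize(x[175:265,240:330],None,fx=4.4,fy=4.4) for x in (d['top'],T)]);save(a,'cmp.png')
E
```

```text
can scene (array([512.6384747 , -39.30296302]), np.float64(0.9438318610191345)) was 513.2,-39.9
cleaner top (array([516.20916153,  22.04591884]), np.float64(0.9520671963691711))
can top (array([513.7808052 , -37.00408293]), np.float64(0.9433213472366333))
scene ((-0.1381496642966269, -0.014375014834996591), 0.7755302884620443)
top ((-0.2683707438949767, 0.6856408497407784), 0.8355872793826984)
```

View pics/s15.png

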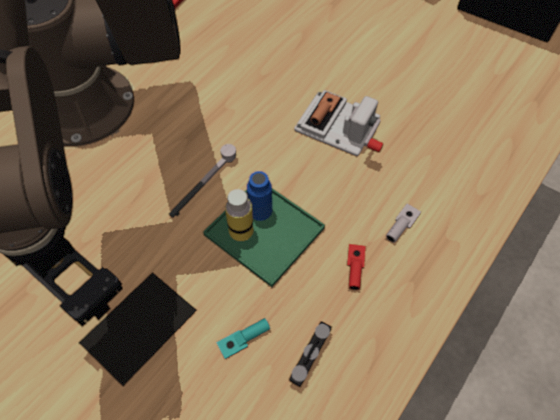

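View pics/cmp.png

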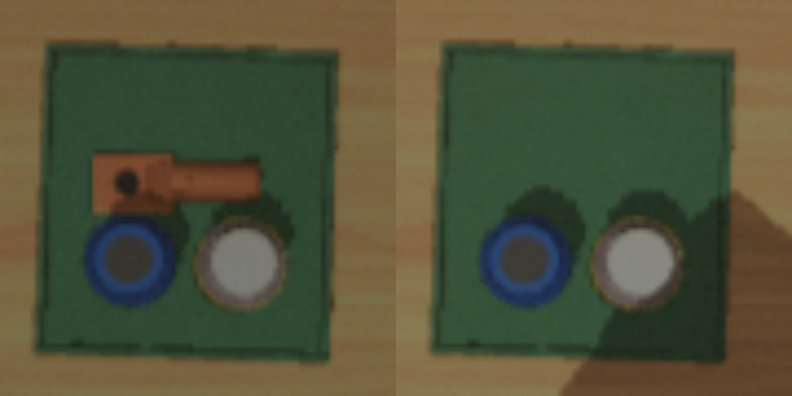

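```bash
python3 -c "
from cell import env
print(env.job_done(), env.state()['t'])"
```

```text
the job is handed in; nothing more can be done
the job is handed in; nothing more can be done
```

The job is handed in at about 48 s of the 131 s allowed. I stood the can and then the cleaner on the mat, and laid the copper lug on the spreader pad. Then I put the cleaner and the can back in their starting spots.

**Lug:** in the wrist picture taken after release, the lug's centre was about 0.5 mm from the pad's centre and its angle within about 0.1° of the pad's. In the last scene picture it was still on the pad.

**Cleaner and can:** both stand upright.
- **Cleaner:** in the scene camera its outline has the same pixel bounds as at the start. The fitted centre differs by about 1 mm, partly because the can hid part of it in the first picture.
- **Can:** the scene camera fit is within 1 mm of the start. The top camera fit is about 2 mm off, against a rough starting mask.

**One check disagreed:** an image shift test on the top camera showed about 0.7 px, roughly 1.5 mm. I put this down to the lug and its shadow being gone. The direct fits and a side-by-side picture show no visible shift.

**Bystanders and forces:** the wrench, plug strip and silver lug look unmoved in the last scene picture. The highest force I saw reported was about 6 N.

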